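# Load the sample mill and hold its bayonet lid at the pulse position

### The arm

A 6-joint arm with a two-finger parallel gripper is mounted at the origin on the work surface. World frame = base frame: x ahead of the robot, y to its left, z up, the work surface at z = 0. Lengths are in m, angles in rad, forces in N, time in s.
With the tool pointing down it reaches from about 0.425 to 0.95 m from the base axis. Payload 3.5 kg.
Tool frame: the origin (TCP) lies midway between the tips of the shut fingers; the grasp point (between the pads) lies 19 mm behind it; z points along the fingers, x is the direction in which the jaws open and shut, and the axes are right-handed (so a half turn about z gives the same grasp; the last joint's range is limited). The gripper opens to 85 mm and grips with 20 to 120 N. Pads are 22 mm wide; open, the fingers measure 114 mm over their backs; the gripper's body (76 mm by 85 mm) begins 54 mm behind the grasp point. The pads swing forward as they close: fully open they stand 13 mm farther back than shut.
Start: joints at [-0.15, 0.286, 1.577, -0, 1.279, -0.15], TCP at [0.675, 0, 0.231] pointing down, gripper open.
Joint ranges: [-2.77, 2.77], [-0.9, 2.22], [0.21, 2.48], [-1.53, 4.67], [0.24, 2.81], [-2.84, 2.84]. Speed limits (rad/s): [2.79, 2.79, 3.14, 3.14, 3.14, 3.14].

### API

Orientations are given as a unit quaternion [x, y, z, w].
In Python, from plant import readout, optics, ctrl gives the robot as it stands. The module is installed in compiled form; this text tells all that it offers.
- The arm moves only by the shell command python3 -m crank 'ROWS' [OPENING] [FORCE]. ROWS is text: rows parted by semicolons, each of 6 numbers parted by spaces: the shift along the tool's x, y, z in mm, then the turn, a rotation vector about the tool's x, y, z in rad. In form: dx dy dz ax ay az; .... A call has 1 to 5 rows; each row shifts and turns the commanded pose from where the row before left it, along the tool's axes as they then stand; what a row does not reach is not made up. A row lasts 1/8 s, in which the tool goes at most 62.5 mm and 10.7 degrees, less where a joint would pass 70% of its speed; a pose out of reach is approached as far as the arm can. A call is refused whole if a number of a shift passes 62.5 or a number of a turn 0.188, either way. A call with a gripper value outside its range is refused whole. OPENING is the opening, from -1 (shut) to 1 (fully open), set as the call begins (- or left out, the last holds). The fingers move at their own pace and stop on an object; FORCE is the grip in N (left out, the last holds). Time passes only in rows, so rows that do not move let the fingers close. It gives the time, the measured TCP pose, the force and the opening at its end, in the units of the state.
- readout.get_state(): the state, without advancing time (a new reading comes with each control period).
- optics.read_camera(name): name is "scene" or "side" or "wrist"; returns the picture (400x640x3 uint8, red, green, blue); there is no depth.
- optics.calibration(name): a dict with "mtx" (3x3 intrinsics, pixels), "dist_coeffs" ([k1, k2, p1, p2, k3] as OpenCV has them; the pictures are not rectified), "rvec" (rotation vector, rad) and "tvec" (3), from world to camera coordinates, as OpenCV has them; the wrist camera has in their place "tool_from_camera" (4x4, takes a point from camera to tool coordinates, whose origin is the TCP and whose axes are the tool frame's). Camera axes: x right, y down, z forward; pixel columns grow to the right and rows downward; lengths in m; the calibration is good to about 2 mm. A picture is of the moment at which its call begins: read the wrist's pose just before it. calibration takes no time and is no camera call.
- ctrl.sign_off(): hands the job in, once; it reports no verdict.
Trained networks look in the newest picture that a camera, given by its name, has taken for a name from the list of things; names that differ only in an ending like _2 or _b are one class to them, and where a whole thing is asked for, a point or a joint stands for the part that bears it (a point fixed in the world has none). Each returns a list of dicts, best first, with "p" (0 to 1); they miss things now and then, are a little off and sometimes report something else, mostly with a low value. They report only what shows in the picture. A call takes as long as a camera call. They do not tell look-alikes from the thing itself.
- optics.recognise(camera, thing): "xy" ([column, row] as shares, 0 to 1, of the picture: columns of its width, rows of its height, amid what is visible of it).
The state is a dict: "time": time; "qpos": joint angles; "dq": joint speeds; "joint_efforts": joint torques, N m; "eef_pos": TCP position; "tcp_rot": TCP orientation; "contact_force": force on the tool from outside, world axes, zero at the start; "wrist_torque": the same for the moment, N m; "opening": opening from 0.0 (shut) to 1.0 (fully open).
Only numpy, scipy, OpenCV 4.12 (cv2) and the standard library are available. Lean on these libraries where they do the work, as an engineer would, in place of code of your own. Each camera call takes 0.05 s, during which the arm holds its last target.

### The job

To pulse-grind a test sample, use the steel scoop, never the gripper itself, to get at least three of the four protein bites out of the bin and into the mill's open bowl, and lay the scoop back flat on its mat. Then drop the two-eared bayonet lid into the mill's collar and turn it clockwise halfway to its lock, about 45 degrees, until its grip bar points at the single ridge: this is the spring-back pulse position, so never turn on into the lock click, and finish still gripping the lid and holding it there against its spring. Do not shift the other things on the bench.

Things in the scene. Friction and masses are not known exactly. Their poses are not given: they have to be found in the camera images.
- mill: Fixed white bench mill, round, 168 mm across at the foot, 144 mm at its aluminium collar, 139 mm high. Origin on the bench on the mill's axis, z up. The collar's two claws leave two open notches, each 28 degrees wide, centred on the mill's own +x and -x. Black ridges on top of the claws: a single one 45 degrees clockwise (from above) from each notch (pulse), a double one at 90 degrees (locked).
- mill_bowl (a point): Centre of the floor of the mill's open bowl, 58 mm above the bench; bore 94 mm, steel wall up to the ledge, a small blade hub (10 mm high) in the middle. Axes as the mill's.
- mill_seat (a point): Centre of the flat ledge, 122 mm above the bench, on which the lid's disc seats (lid origin then 8 mm lower); ledge 47 to 64.5 mm from the axis, walled outside. Claws over it: underside at 132.5 mm, top at 139 mm, inner radius 55 mm. The lid's ears drop straight down through the notches, then slide clockwise under the claws; anticlockwise they are blocked. Axes as the mill's.
- mill_pulse (a point): Single ridge on the claw's top, 64 mm from the mill's axis, 45 degrees clockwise from the notch at +x; the opposite claw has the same ridge.
- mill_switch (a joint): Sprung switch ring under the claws, rad, 0 at rest. The lid's ears meet it after 15 degrees (0.27 rad) of clockwise turn from the notch centre; then it turns with the lid: reading = lid turn - 0.27. It pushes back with 0.05 N m, rising to 0.2 N m at the pulse ridge (reading 0.52). A sprung lock pin meets an ear at about 66 degrees of lid turn (reading 0.88): beyond lies the lock click.
- bayonet_lid: Loose black lid, 150 g, standing on its plug. Origin: centre of its underside, z up. Plug 88 mm across, 8 mm deep, tapered at the foot; disc 103 mm across from 8 to 16 mm height (dome to 18 mm); two ears (14 mm wide, 8 mm thick, out to 61 mm from the axis) along its own +x and -x. The other lid on the bench is round, earless, with a knob: leave it.
- lid_grip (a point): Middle of the lid's upright grip bar, on its axis, 41 mm above its origin; axes as the lid's. The bar runs along x over the ears: 78 mm long, 20 mm wide (y), from 16 to 54 mm above the lid's origin.
- scoop: Loose open-fronted steel scoop, 110 g, lying flat on the mat. Origin: centre of the trough's underside; x towards the lip, z up. Trough 80 mm long (x -40 to 40), 72 mm wide outside (67 inside), bottom 2 mm thick, thinned to 0.6 mm at the lip, back wall 50 mm high, side walls 36 mm high at the back falling to 6 mm at x = 10, none over the front 30 mm of the bottom. Smooth.
- scoop_lip (a point): Middle of the lip's lower edge: x = 40 mm, z = 0 in the scoop's frame.
- scoop_grip (a point): Good place to grip the scoop's handle, x = -76 mm, z = 42 mm in its frame, on the centre line. The handle is a level straight bar, 16 mm wide (y), 14 mm high, from x = -40 to -158 mm; centre of mass about x = -30 mm.
- mat: Fixed dark rubber mat, 250 by 100 mm, 3 mm thick, the scoop's resting place. Origin: centre of its underside; x along its length, the scoop's lip towards +x. At the start the scoop's origin lies about 50 mm towards +x from the mat's centre.
- bin: Fixed open grey bin with the four bites, inside 190 mm long (x) by 84 mm wide (y), floor and walls 4 mm thick. Origin: centre of its underside; x along its length, away from the robot. Near wall (-x) 16 mm high, sides rising from 16 to 50 mm, far wall (+x) 50 mm high. The bites start on the floor in the far half (x 15 to 75 mm).
- bin_far (a point): Middle of the foot of the far wall's inner face, on the floor: x = 95 mm, z = 4 mm in the bin's frame.
- bite0: Brown round protein bite, ball 26 mm across, 12 g; origin at its centre. It rolls on slopes over about 8 degrees.
- bite1: Brown round protein bite, ball 26 mm across, 12 g; origin at its centre. It rolls on slopes over about 8 degrees.
- bite2: Brown round protein bite, ball 26 mm across, 12 g; origin at its centre. It rolls on slopes over about 8 degrees.
- bite3: Brown round protein bite, ball 26 mm across, 12 g; origin at its centre. It rolls on slopes over about 8 degrees.
- storage_lid: Bystander: plain round lid, 102 mm across, 10 mm thick, round knob up to 32 mm. Origin under its centre.
- tub_a: Bystander: white tub with black cap, 90 mm across, 115 mm high. Origin under its centre.
- tub_b: Bystander: white tub with black cap, 90 mm across, 115 mm high. Origin under its centre.
- bottle_a: Bystander: small white bottle, 50 mm across, 85 mm high. Origin under its centre.
- bottle_b: Bystander: small white bottle, 50 mm across, 85 mm high. Origin under its centre.
- carton: Bystander: small cardboard carton, 65 by 100 by 45 mm high. Origin under its centre.
- shaker: Bystander: grey shaker cup with black top, 88 mm across, 138 mm high. Origin under its centre.
Not all that is in view belongs to the job. Leave any turquoise look-alike of the scoop alone.

How it is judged:
By the outcome, as a careful person would: the job done as asked, in the order asked, and still so for the second after the job is handed in, while the arm keeps its last pose, push and grip.
It also fails if it takes over 72 s, if anything falls off the work surface, if the arm or the gripper's body presses on something with over 40 N, if the wrist force passes 120 N, or if a joint passes its speed limit or range.

## Working session

There is one attempt and no reset: what is moved stays moved. The work goes in short steps, Python scripts to look and compute and a shell command to move; the robot and the scene stay as the last step left them, time stands still between calls to the robot, and variables do not carry over. Pictures are saved under pics/ and viewed, and the job is handed in when it is done.

```bash
mkdir -p pics; ls; python3 - <<'E'
from plant import readout, optics
import cv2
print(readout.get_state())
for c in ["scene","side","wrist"]:
    im=optics.read_camera(c); cv2.imwrite(f"pics/{c}0.png",im[:,:,::-1]); print(c,optics.calibration(c))
E
```

```text
pics
{'time': 0.0, 'qpos': array([-1.50002442e-01,  2.87202128e-01,  1.57816597e+00,  5.65129256e-06,
        1.27856592e+00, -1.49989800e-01]), 'dq': array([ 0.0008365 ,  0.00066318, -0.0016515 , -0.00061005, -0.0005594 ,
        0.0012784 ]), 'joint_efforts': array([-1.79628755e-04, -4.05981302e+01, -2.92628127e+01, -1.54224781e-04,
        5.81841552e-03,  3.74769741e-06]), 'eef_pos': array([6.74356053e-01, 1.26633377e-04, 2.29928818e-01]), 'tcp_rot': array([ 9.99999315e-01, -7.13820534e-06, -1.15713435e-03, -1.77614773e-04]), 'contact_force': array([-0.57367325,  0.19099154, -0.21043318]), 'wrist_torque': array([-0.01831554, -0.03015625,  0.03959747]), 'opening': 1.0006452648918154}
scene {'mtx': array([[456.46267178,   0.        , 320.87218139],
       [  0.        , 456.46267178, 200.83235732],
       [  0.        ,   0.        ,   1.        ]]), 'dist_coeffs': array([0.01759728, 0.        , 0.        , 0.        , 0.        ]), 'rvec': array([ 0.83942716,  2.71856048, -0.86996571]), 'tvec': array([ 0.41535137, -0.14109581,  1.36496775])}
side {'mtx': array([[421.61986267,   0.
[... 249 characters left out ...]
1721506 ,  0.09506765]), 'tvec': array([-0.48213866,  0.11032015,  1.3129248 ])}
wrist {'mtx': array([[358.17048501,   0.        , 317.85289539],
       [  0.        , 358.17048501, 203.96780946],
       [  0.        ,   0.        ,   1.        ]]), 'dist_coeffs': array([-0.01749186,  0.        ,  0.        ,  0.        ,  0.        ]), 'tool_from_camera': array([[ 9.99999898e-01,  6.88883291e-05, -4.46066975e-04,
         3.59251140e-04],
       [ 7.89472479e-05,  9.46352835e-01,  3.23135119e-01,
        -8.26081015e-02],
       [ 4.44396985e-04, -3.23135122e-01,  9.46352733e-01,
        -1.41819974e-01],
       [ 0.00000000e+00,  0.00000000e+00,  0.00000000e+00,
         1.00000000e+00]])}
```

View pics/scene0.png

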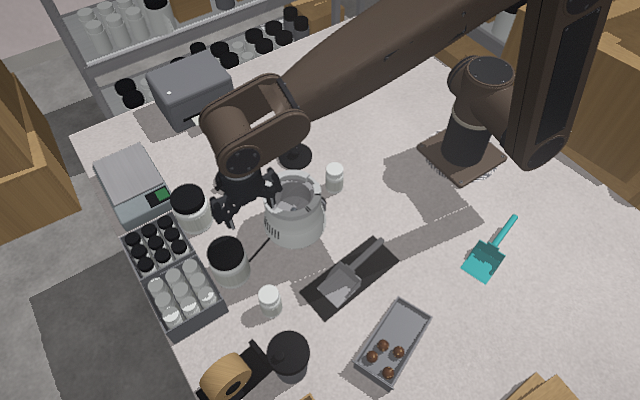

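View pics/side0.png

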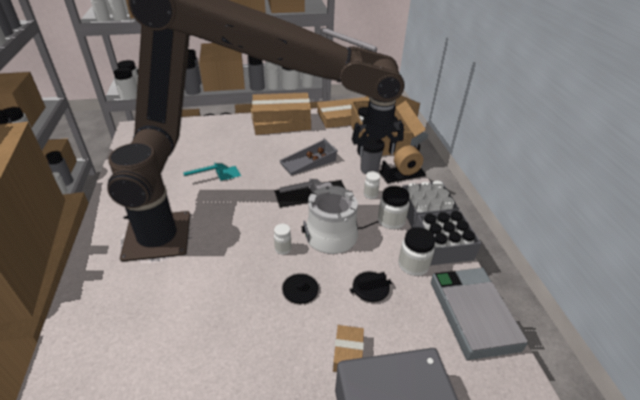

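View pics/wrist0.png

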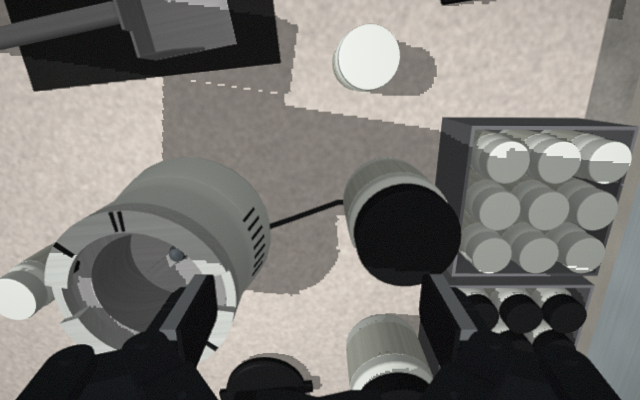

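```bash
cat > h.py <<'E'
import numpy as np, cv2
from scipy.spatial.transform import Rotation as R
from plant import readout, optics
def pose():
    s=readout.get_state(); return np.array(s['eef_pos']), R.from_quat(s['tcp_rot'])
def cam(name,pr=None):
    c=optics.calibration(name)
    if name=='wrist':
        p,r=pr if pr else pose()
        T=np.eye(4);T[:3,:3]=r.as_matrix();T[:3,3]=p
        M=np.linalg.inv(T@c['tool_from_camera']); Rm,t=M[:3,:3],M[:3,3]
    else: Rm=cv2.Rodrigues(c['rvec'])[0];t=c['tvec']
    return c['mtx'],c['dist_coeffs'],Rm,t
def proj(C,P):
    K,d,Rm,t=C
    return cv2.projectPoints(np.atleast_2d(np.asarray(P,float)),cv2.Rodrigues(Rm)[0],t,K,d)[0][:,0]
def ray(C,uv):
    K,d,Rm,t=C
    n=cv2.undistortPoints(np.array([[uv]],float),K,d)[0,0]
    return -Rm.T@t, Rm.T@np.array([n[0],n[1],1.])
def onz(C,uv,z):
    o,v=ray(C,uv); return o+v*(z-o[2])/v[2]
def tri(obs):
    A=np.zeros((3,3));b=np.zeros(3)
    for C,uv in obs:
        o,v=ray(C,uv);v/=np.linalg.norm(v);P=np.eye(3)-np.outer(v,v);A+=P;b+=P@o
    return np.linalg.solve(A,b)
def snap(name,fn,crop=None,scale=1):
    im=optics.read_camera(name)
    cv2.imwrite(f'pics/{fn}_raw.png',im[:,:,::-1])
    return im
def say():
    s=readout.get_state();print('t',s['time'],'p',np.round(s['eef_pos']*1000,1),'q',np.round(s['qpos'],3),'F',np.round(s['contact_force'],1),'T',np.round(s['wrist_torque'],2),'op',round(s['opening'],3))
    print('R',np.round(R.from_quat(s['tcp_rot']).as_matrix(),3).tolist())
E
python3 - <<'E'
from h import *
names="mill bayonet_lid lid_grip scoop scoop_lip scoop_grip mat bin bin_far bite0 storage_lid tub_a bottle_a carton shaker mill_bowl mill_seat mill_pulse".split()
for c in ["scene","side"]:
    C=cam(c)
    for n in names:
        r=optics.recognise(c,n)
        print(c,n,[(round(d['p'],2),(np.array(d['xy'])*[640,400]).round(0).tolist()) for d in r[:4]])
E
```

```text
scene mill [(0.78, [295.0, 212.0])]
scene bayonet_lid []
scene lid_grip []
scene scoop [(0.78, [342.0, 277.0]), (0.78, [485.0, 257.0]), (0.68, [296.0, 212.0]), (0.43, [394.0, 342.0])]
scene scoop_lip [(0.95, [344.0, 281.0]), (0.58, [486.0, 258.0])]
scene scoop_grip [(0.92, [344.0, 279.0]), (0.72, [330.0, 178.0]), (0.7, [486.0, 259.0]), (0.34, [358.0, 275.0])]
scene mat [(0.77, [356.0, 276.0])]
scene bin [(0.61, [395.0, 337.0])]
scene bin_far [(0.83, [394.0, 339.0]), (0.2, [229.0, 263.0])]
scene bite0 [(0.63, [372.0, 358.0]), (0.53, [391.0, 368.0]), (0.43, [399.0, 352.0])]
scene storage_lid [(0.89, [299.0, 157.0])]
scene tub_a [(0.97, [188.0, 208.0]), (0.55, [229.0, 262.0]), (0.45, [214.0, 184.0])]
scene bottle_a [(0.64, [272.0, 303.0]), (0.58, [334.0, 178.0])]
scene carton []
scene shaker [(0.82, [286.0, 358.0]), (0.53, [343.0, 280.0])]
scene mill_bowl [(0.61, [297.0, 214.0])]
scene mill_seat [(0.9, [296.0, 214.0])]
scene mill_pulse [(0.78, [297.0, 212.0]), (0.16, [343.0, 280.0])]
side mill [(0.79, [331.0, 222.0]), (0.18, [306.0, 185.0])]
side bayonet_lid [(0.6, [372.0, 286.0])]
side lid_grip [(0.97, [373.0, 288.0])]
side scoop [(0.7, [223.0, 170.0]), (0.61, [308.0, 182.0])]
side scoop_lip [(0.92, [221.0, 171.0]), (0.7, [309.0, 186.0])]
side scoop_grip [(0.97, [220.0, 172.0]), (0.55, [309.0, 184.0])]
side mat [(0.92, [294.0, 199.0])]
side bin [(0.83, [311.0, 159.0])]
side bin_far [(0.69, [307.0, 159.0]), (0.64, [374.0, 285.0])]
side bite0 []
side storage_lid [(0.86, [301.0, 289.0]), (0.26, [346.0, 340.0])]
side tub_a [(0.9, [395.0, 206.0]), (0.63, [420.0, 248.0])]
side bottle_a [(0.79, [284.0, 240.0]), (0.77, [374.0, 182.0])]
side carton [(0.68, [346.0, 341.0]), (0.58, [372.0, 288.0])]
side shaker [(0.7, [369.0, 155.0])]
side mill_bowl [(0.61, [334.0, 222.0])]
side mill_seat [(0.87, [334.0, 220.0])]
side mill_pulse [(0.81, [330.0, 222.0])]
```

```bash
python3 - <<'E'
import cv2
a=cv2.imread('pics/scene0.png')
cv2.imwrite('pics/c1.png',cv2.resize(a[150:400,190:450],None,fx=3,fy=3,interpolation=cv2.INTER_CUBIC)[:600,:780])
cv2.imwrite('pics/c1b.png',cv2.resize(a[280:400,340:440],None,fx=5,fy=5,interpolation=cv2.INTER_CUBIC))
b=cv2.imread('pics/side0.png')
cv2.imwrite('pics/c2.png',cv2.resize(b[130:310,260:440],None,fx=3.3,fy=3.3,interpolation=cv2.INTER_CUBIC))
E
```

```text
(no output)
```

View pics/c1.png

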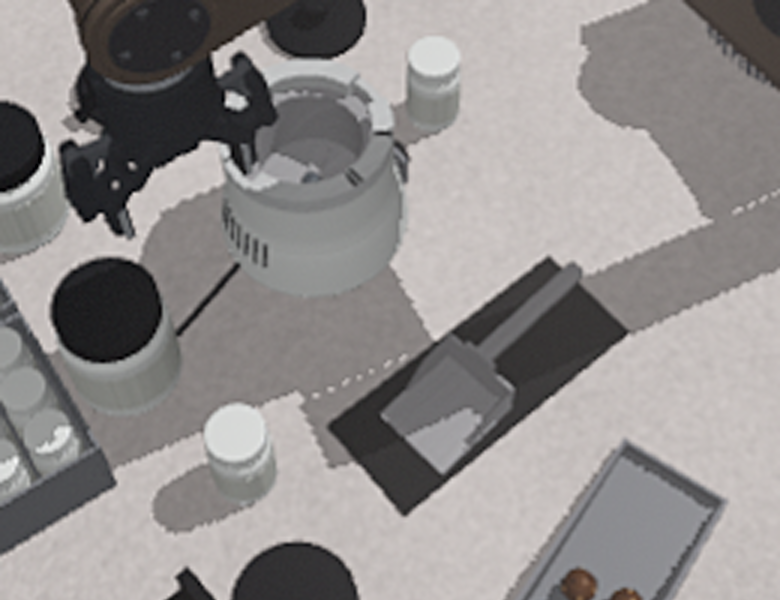

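View pics/c1b.png

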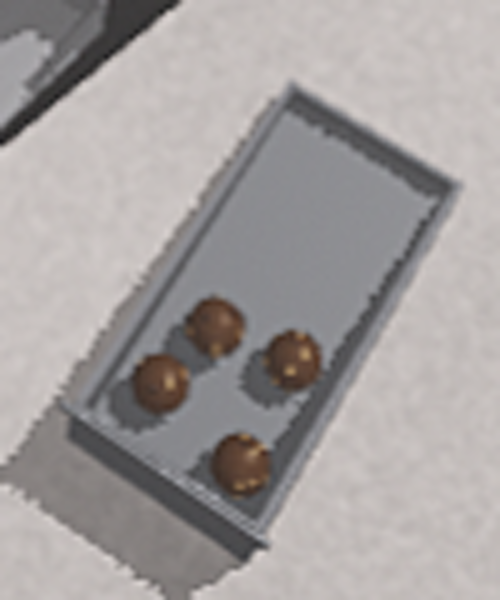

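View pics/c2.png

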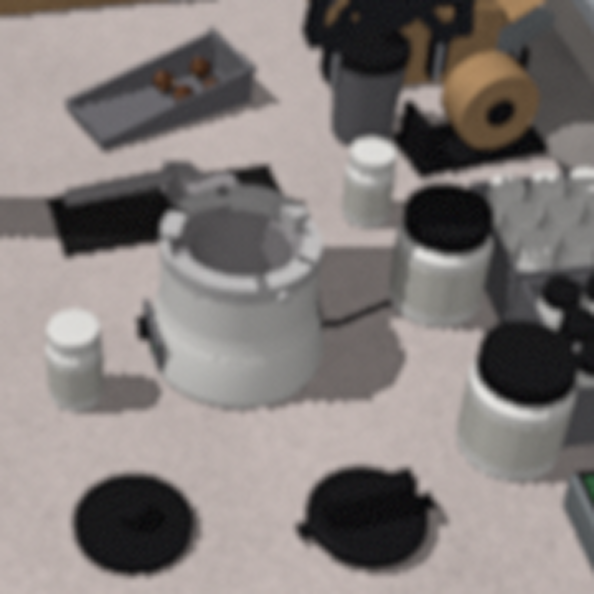

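```bash
python3 - <<'E'
from h import *
C=cam('scene');D=cam('side')
f=lambda C,L,z:np.array([onz(C,u,z)*1000 for u in L]).round(1)
m=f(C,[(373.3,236),(399.3,260),(325,321.7),(300,291.7)],.003);print('mat',m.tolist(),[np.linalg.norm(m[i]-m[(i+1)%4]) for i in range(4)],m.mean(0))
v=(m[2]+m[3]-m[0]-m[1]);print('mat yaw',np.degrees(np.arctan2(v[1],v[0])))
b=np.vstack([f(C,[(398,297),(432,317)],.016),f(C,[(392.4,388),(354.4,361.6)],.05)]);print('bin',b.tolist(),[np.linalg.norm((b[i]-b[(i+1)%4])[:2]) for i in range(4)],b.mean(0))
v=(b[2]+b[3]-b[0]-b[1]);print('bin yaw',np.degrees(np.arctan2(v[1],v[0])))
bs=f(C,[(383,345.4),(372,356.6),(398.6,352),(388.2,372.8)],.017);print('bites',bs.tolist())
c=b.mean(0)[:2];y=np.arctan2(v[1],v[0]);Rm=np.array([[np.cos(y),np.sin(y)],[-np.sin(y),np.cos(y)]])
print('in bin',((bs[:,:2]-c)@Rm.T).round(1).tolist())
# side: bin corners
o=np.array([260,130]);g=lambda *p:[tuple(np.array(q)/3.3+o) for q in p]
print('bin side near',f(D,g((68,105),(103,148)),.016).tolist(),'far',f(D,g((252,73),(210,30)),.05).tolist())
print('lid disc side',f(D,g((368,518)),.016).tolist(), 'ears', f(D,g((303,528),(432,507)),.012).tolist())
print('lid bar ends',f(D,g((325,510),(408,482)),.054).tolist())
print('mill tri seat',tri([(C,(296,214)),(D,(334,220))]).round(3))
print('scoop handle end',f(C,[(380.7,240.7)],.052).tolist())
E
```

```text
mat [[390.0, 81.1, 3.0], [379.2, 174.2, 3.0], [625.9, 201.0, 3.0], [633.7, 104.6, 3.0]] [np.float64(93.72432981888961), np.float64(248.1514255449684), np.float64(96.71504536523778), np.float64(244.83043111508834)] [507.2   140.225   3.   ]
mat yaw 5.856310043091445
bin [[451.0, 253.0, 16.0], [417.8, 335.2, 16.0], [600.5, 408.5, 50.0], [633.3, 322.4, 50.0]] [np.float64(88.65145232876897), np.float64(196.85573397795653), np.float64(92.13604072240136), np.float64(195.06319488822072)] [525.65  329.775  33.   ]
bin yaw 21.35345597058024
bites [[552.7, 323.2, 17.0], [588.0, 328.9, 17.0], [533.3, 354.0, 17.0], [580.3, 375.6, 17.0]]
in bin [[22.8, -16.0], [57.8, -23.5], [15.9, 19.8], [67.6, 22.8]]
bin side near [[419.3, 317.7, 16.0], [449.2, 230.8, 16.0]] far [[629.6, 303.0, 50.0], [598.3, 399.4, 50.0]]
lid disc side [[605.4, -304.3, 16.0]] ears [[550.8, -303.4, 12.0], [662.9, -298.2, 12.0]]
lid bar ends [[561.8, -319.7, 54.0], [635.6, -302.0, 54.0]]
mill tri seat [ 0.542 -0.064  0.054]
scoop handle end [[404.5, 123.1, 52.0]]
```

```bash
python3 - <<'E'
import cv2
b=cv2.imread('pics/wrist0.png')
cv2.imwrite('pics/c3.png',cv2.resize(b[150:370,30:290],None,fx=2.7,fy=2.7,interpolation=cv2.INTER_CUBIC))
b=cv2.imread('pics/side0.png')
cv2.imwrite('pics/c4.png',cv2.resize(b[175:255,295:370],None,fx=7,fy=7,interpolation=cv2.INTER_CUBIC))
E
```

```text
(no output)
```

View pics/c3.png

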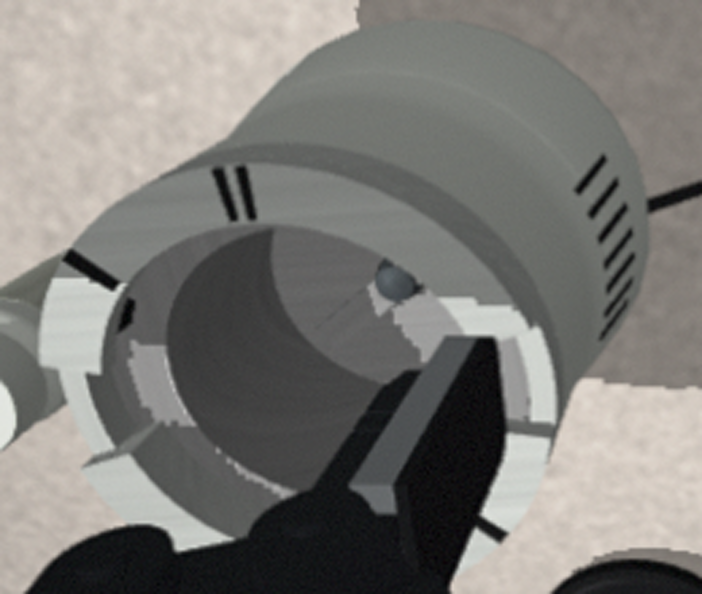

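View pics/c4.png

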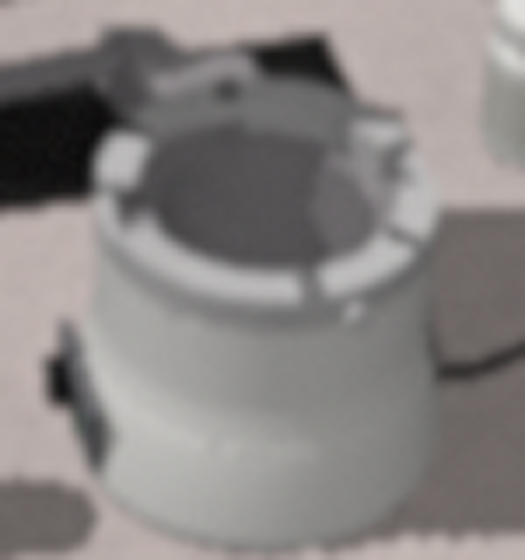

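```bash
python3 - <<'E'
from h import *
from scipy.optimize import least_squares
C=cam('wrist')
px=np.array([(64.1,250.4),(117.4,221.9),(211.5,345.6)])
def pts(p,z=.139):
    a=p[2]+np.radians([135,90,-45]);return np.c_[p[0]+.064*np.cos(a),p[1]+.064*np.sin(a),np.full(3,z)]
s=least_squares(lambda p:(proj(C,pts(p))-px).ravel(),[.54,-.06,.17]);print(s.x,np.degrees(s.x[2]),s.fun.round(1))
p=s.x
im=cv2.imread('pics/wrist0.png')
for r,z in [(.072,.139),(.055,.139),(.047,.122),(.047,.058)]:
    a=np.linspace(0,2*np.pi,60);
    for u in proj(C,np.c_[p[0]+r*np.cos(a),p[1]+r*np.sin(a),np.full(60,z)]): cv2.circle(im,tuple(int(v) for v in u),1,(0,0,255),-1)
for an in (-14,14,166,194):
    a=p[2]+np.radians(an); u=proj(C,[[p[0]+r*np.cos(a),p[1]+r*np.sin(a),.139] for r in (.055,.072)]).astype(int);cv2.line(im,tuple(map(int,u[0])),tuple(map(int,u[1])),(0,255,0),1)
side=cv2.imread('pics/side0.png')
D=cam('side')
for r,z in [(.072,.139),(.047,.122)]:
    a=np.linspace(0,2*np.pi,60);
    for u in proj(D,np.c_[p[0]+r*np.cos(a),p[1]+r*np.sin(a),np.full(60,z)]): cv2.circle(side,tuple(int(v) for v in u),0,(0,0,255),-1)
A=cv2.resize(im[150:370,30:290],None,fx=2,fy=2);B=cv2.resize(side[170:255,290:375],None,fx=440/85,fy=440/85)
cv2.imwrite('pics/o1.png',np.hstack([A,B])[:, :800] if A.shape[1]+B.shape[1]<=960 else A)
E
```

```text
[ 0.53963717 -0.07477427  0.09135203] 5.2340855645016795 [ 0.9  0.8  0.5  0.4 -1.5 -1.8]
```

View pics/o1.png

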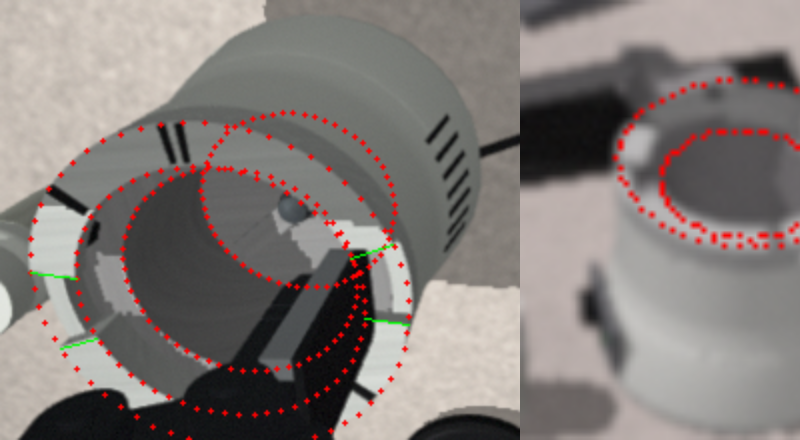

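```bash
cat >> h.py <<'E'
def yawR(deg):
    """tool pointing down, tool x at given yaw"""
    return R.from_euler('z',deg,degrees=True)*R.from_quat([1,0,0,0])
def plan(p,Rt,n,start=None):
    """rows from current to target (p in mm) in n equal rows"""
    p0,r0=start if start else pose()
    p0=np.array(p0)*1000 if not start else np.array(p0)
    rv=(r0.inv()*Rt).as_rotvec()
    out=[]
    for i in range(n):
        r=r0*R.from_rotvec(rv*i/n)
        d=r.inv().apply((np.array(p)-p0)/n)
        out.append(' '.join(f'{v:.1f}' for v in d)+' '+' '.join(f'{v:.3f}' for v in rv/n))
    for i in range(0,n,5): print('; '.join(out[i:i+5]))
E
python3 - <<'E'
from h import *
plan([470,136,200],yawR(96),9)
E
```

```text
-22.8 -15.1 3.5 -0.000 0.000 -0.186; -19.6 -19.1 3.5 -0.000 0.000 -0.186; -15.7 -22.4 3.5 -0.000 0.000 -0.186; -11.3 -24.9 3.5 -0.000 0.000 -0.186; -6.5 -26.5 3.5 -0.000 0.000 -0.186
-1.5 -27.3 3.5 -0.000 0.000 -0.186; 3.6 -27.1 3.5 -0.000 0.000 -0.186; 8.5 -26.0 3.5 -0.000 0.000 -0.186; 13.2 -23.9 3.5 -0.000 0.000 -0.186
```

```bash
python3 -m crank '-23 -15 3.5 0 0 -0.186; -20 -19 3.5 0 0 -0.186; -16 -22 3.5 0 0 -0.186; -11 -25 3.5 0 0 -0.186; -6 -26 3.5 0 0 -0.186' 1 100
python3 -m crank '-2 -27 3.5 0 0 -0.186; 4 -27 3.5 0 0 -0.186; 8 -26 3.5 0 0 -0.186; 13 -24 3.5 0 0 -0.186'
python3 - <<'E'
from h import *
say(); snap('wrist','w1'); say()
E
```

```text
time: 2.58
eef_pos: [0.5606, 0.0756, 0.2138]
tcp_rot: [0.892, 0.451, 0.0, 0.0]
contact_force: [0.2, 0.3, -0.3]
opening: 1.004
time: 3.08
eef_pos: [0.4695, 0.1351, 0.1999]
tcp_rot: [0.667, 0.745, 0.0, 0.0]
contact_force: [0.1, 0.5, 0.6]
opening: 0.998
t 3.075 p [469.5 135.1 199.9] q [ 0.072 -0.104  2.055  0.     1.19  -1.608] F [0.1 0.5 0.6] T [ 0.03  0.04 -0.03] op 0.998
R [[-0.109, 0.994, 0.001], [0.994, 0.109, 0.0], [0.0, 0.001, -1.0]]
t 3.125 p [466.7 136.6 198.9] q [ 7.500e-02 -1.070e-01  2.059e+00  2.000e-03  1.192e+00 -1.611e+00] F [-1.8  2.1 -1.9] T [ 0.07  0.08 -0.01] op 1.002
R [[-0.115, 0.993, -0.003], [0.993, 0.115, 0.001], [0.002, -0.003, -1.0]]
```

View pics/w1_raw.png

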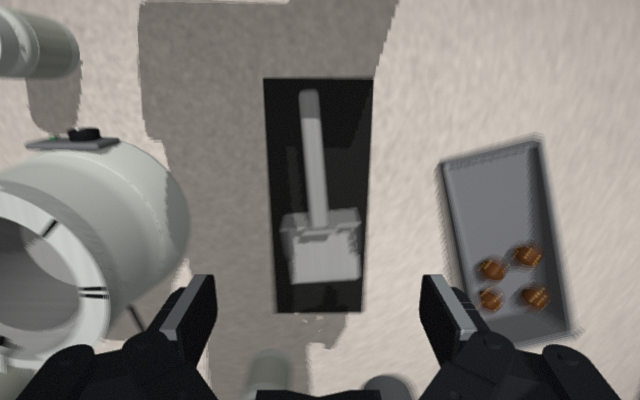

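```bash
python3 - <<'E'
from h import *
say(); im=snap('wrist','w2')
im=im[:,:,::-1]
cv2.imwrite('pics/w2a.png',cv2.resize(im[60:330,230:400],None,fx=2.2,fy=2.2,interpolation=cv2.INTER_CUBIC))
cv2.imwrite('pics/w2b.png',cv2.resize(im[120:360,420:600],None,fx=2.5,fy=2.5,interpolation=cv2.INTER_CUBIC))
E
```

```text
t 3.125 p [466.7 136.6 198.9] q [ 7.500e-02 -1.070e-01  2.059e+00  2.000e-03  1.192e+00 -1.611e+00] F [-1.8  2.1 -1.9] T [ 0.07  0.08 -0.01] op 1.002
R [[-0.115, 0.993, -0.003], [0.993, 0.115, 0.001], [0.002, -0.003, -1.0]]
```

View pics/w2a.png

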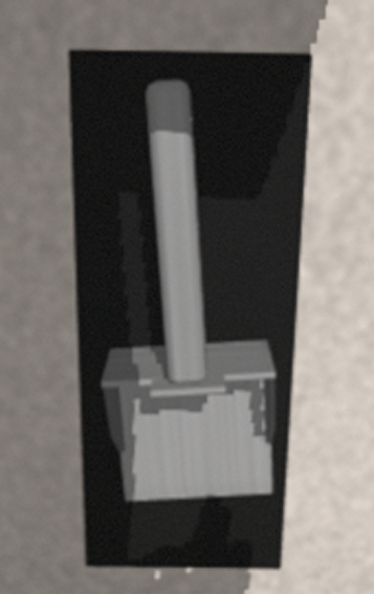

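View pics/w2b.png

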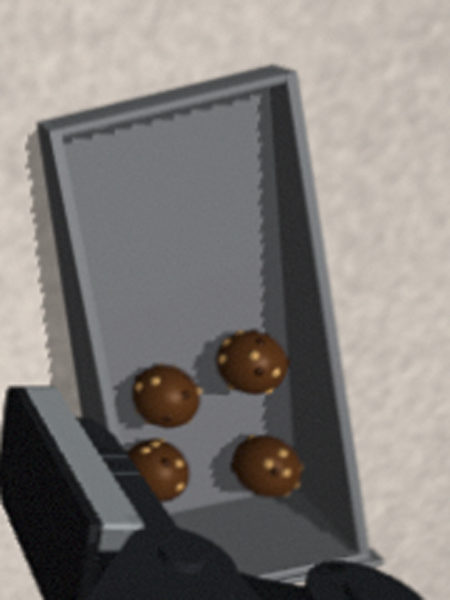

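```bash
python3 - <<'E'
from h import *
C=cam('wrist')
f=lambda L,z,o,s:np.array([onz(C,np.array(u)/s+np.array(o),z)*1000 for u in L]).round(1)
m=f([(70,51),(310,55),(280,567),(87,566)],.003,(230,60),2.2);v=m[2]+m[3]-m[0]-m[1]
print('mat',m.tolist(),m.mean(0),np.degrees(np.arctan2(v[1],v[0])))
l=f([(125,501),(273,492)],.003,(230,60),2.2);print('lip',l.tolist(),l.mean(0),np.degrees(np.arctan2(l[1,0]-l[0,0],-(l[1,1]-l[0,1]))), np.linalg.norm(l[0]-l[1]))
h=f([(168,82),(186,378)],.052,(230,60),2.2);v=h[1]-h[0];print('handle',h.tolist(),np.degrees(np.arctan2(v[1],v[0])),np.linalg.norm(v))
bw=f([(102,384),(275,374)],.053,(230,60),2.2);print('backwall top',bw.tolist())
n=f([(38,124),(295,70)],.016,(420,120),2.5);fr=f([(366,556)],.05,(420,120),2.5);print('bin',n.tolist(),fr.tolist(),np.linalg.norm(n[0]-n[1]))
v=n[1]-n[0];print('yaw',np.degrees(np.arctan2(-v[0],v[1])), 'ctr from near', )
y=np.arctan2(-v[0],v[1]);c=n.mean(0)[:2]+99*np.array([np.cos(y),np.sin(y)]);print(c)
v2=fr[0]-n[1];print('side yaw',np.degrees(np.arctan2(v2[1],v2[0])),np.linalg.norm(v2[:2]))
bs=f([(166,395),(253,361),(267,465),(158,470)],.017,(420,120),2.5);print('bites',bs.tolist())
E
```

```text
mat [[391.7, 76.5, 3.0], [382.9, 174.0, 3.0], [629.5, 196.7, 3.0], [639.2, 98.9, 3.0]] [510.825 136.525   3.   ] 5.215339012099382
lip [[599.2, 115.2, 3.0], [586.5, 187.0, 3.0]] [592.85 151.1    3.  ] -169.96926029687458 72.91453901657749
handle [[397.7, 118.6, 52.0], [509.6, 136.5, 52.0]] 9.08827992596366 113.32263675012159
backwall top [[515.2, 103.5, 53.0], [503.7, 171.4, 53.0]]
bin [[450.7, 243.1, 16.0], [420.6, 333.1, 16.0]] [[603.8, 400.1, 50.0]] 94.90000000000002
yaw 18.49222549112648 ctr from near
[529.53830348 319.5004215 ]
side yaw 20.088503334497794 195.0672704479149
bites [[557.5, 319.9, 17.0], [538.4, 351.5, 17.0], [586.4, 372.1, 17.0], [593.5, 325.9, 17.0]]
```

```bash
python3 - <<'E'
from h import *
plan([475,305,230],yawR(110),4)
E
```

```text
41.9 6.1 -7.7 -0.000 -0.000 -0.061; 41.5 8.7 -7.7 -0.000 -0.000 -0.061; 40.9 11.2 -7.7 -0.000 -0.000 -0.061; 40.1 13.6 -7.7 -0.000 -0.000 -0.061
```

```bash
python3 -m crank '42 6 -8 0 0 -0.061; 42 9 -8 0 0 -0.061; 41 11 -8 0 0 -0.061; 40 14 -7 0 0 -0.061; 0 0 0 0 0 0'
python3 - <<'E'
from h import *
optics.read_camera('side')
say(); im=snap('wrist','w3')
im=im[:,:,::-1]
cv2.imwrite('pics/w3a.png',cv2.resize(im[:400,180:480],None,fx=1.5,fy=1.5,interpolation=cv2.INTER_CUBIC))
E
```

```text
time: 3.8
eef_pos: [0.4786, 0.3068, 0.2318]
tcp_rot: [0.574, 0.819, 0.001, 0.001]
contact_force: [0.1, 0.5, -0.1]
opening: 0.997
t 3.85 p [478.2 305.4 231.1] q [ 3.900e-01  5.000e-02  1.846e+00 -1.000e-03  1.245e+00 -1.528e+00] F [-0.4 -0.3  0.1] T [-0.03 -0.   -0.04] op 1.001
R [[-0.34, 0.94, 0.001], [0.94, 0.34, -0.0], [-0.001, 0.001, -1.0]]
```

View pics/w3a.png

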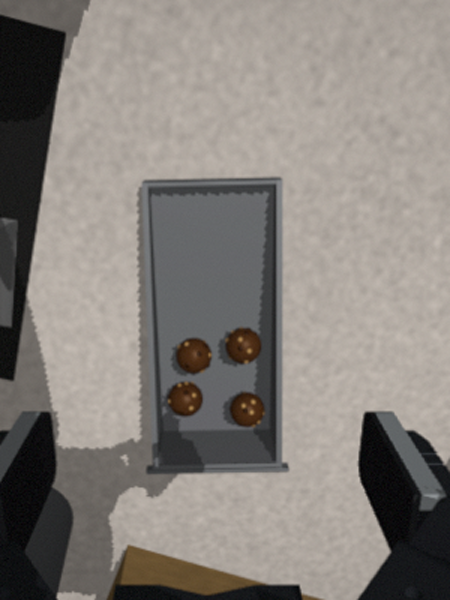

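```bash
python3 - <<'E'
from h import *
from scipy.optimize import least_squares
C=cam('wrist')
u=np.array([(142,182),(282,179),(288,468),(148,471),(158,431),(271,430)])/1.5+[180,0]
M=np.array([(-.099,-.046,.016),(-.099,.046,.016),(.099,.046,.05),(.099,-.046,.05),(.095,-.042,.004),(.095,.042,.004)])
g=lambda p:M@R.from_euler('z',p[2]).as_matrix().T+[p[0],p[1],0]
s=least_squares(lambda p:(proj(C,g(p))-u).ravel(),[.527,.325,.35],loss='soft_l1');print(s.x,np.degrees(s.x[2]));print((proj(C,g(s.x))-u).round(1).tolist())
b=np.array([onz(C,np.array(q)/1.5+[180,0],.017) for q in [(194,355),(243,345),(247,409),(185,399)]]);print(b.round(4).tolist())
d=(b-[*s.x[:2],0])@R.from_euler('z',s.x[2]).as_matrix();print((d*1000).round(1).tolist())
plan([478.5,131.7,120],yawR(99.5),5)
E
```

```text
[0.5245527  0.32586825 0.36439558] 20.87832880688171
[[-0.6, -0.3], [0.5, -0.1], [-4.3, 0.8], [2.6, 0.1], [2.9, 0.1], [-1.4, -0.4]]
[[0.5525, 0.3206, 0.017], [0.5332, 0.3511, 0.017], [0.5807, 0.3726, 0.017], [0.5884, 0.3262, 0.017]]
[[24.2, -14.8, 17.0], [17.0, 20.5, 17.0], [69.1, 23.7, 17.0], [59.8, -22.5, 17.0]]
-32.5 -11.6 22.2 -0.000 0.000 0.036; -32.9 -10.4 22.2 -0.000 0.000 0.036; -33.3 -9.2 22.1 -0.000 0.000 0.036; -33.6 -8.0 22.1 -0.000 0.000 0.036; -33.9 -6.8 22.1 -0.000 0.000 0.036
```

```bash
python3 -m crank '-32 -12 22 0 0 0.036; -33 -10 22 0 0 0.036; -33 -9 22 0 0 0.036; -34 -8 22 0 0 0.036; -34 -7 22 0 0 0.036'
python3 -m crank '0 0 0 0 0 0'
python3 - <<'E'
from h import *
say(); im=snap('wrist','w4')
C=cam('wrist')
u=np.array([np.cos(np.radians(9.6)),np.sin(np.radians(9.6))])
o=np.array([553.4,144.4])
im=np.ascontiguousarray(im[:,:,::-1])
for x,z in [(-158,52),(-76,52),(-40,52)]:
    q=proj(C,np.array([*(o+x*u),z])/1000)[0]; cv2.circle(im,tuple(int(v) for v in q),3,(0,0,255),1)
cv2.imwrite('pics/w4a.png',im)
plan([478.5,131.7,25],yawR(99.5),3)
E
```

```text
time: 4.53
eef_pos: [0.4781, 0.1297, 0.1201]
tcp_rot: [0.647, 0.762, -0.0, 0.0]
contact_force: [-0.6, -0.8, 0.4]
opening: 1.001
time: 4.65
eef_pos: [0.4766, 0.1292, 0.1186]
tcp_rot: [0.648, 0.762, -0.002, -0.002]
contact_force: [-0.5, 0.6, 0.1]
opening: 0.995
t 4.65 p [476.6 129.2 118.6] q [ 5.900e-02  1.500e-02  2.103e+00 -1.000e-03  1.029e+00 -1.672e+00] F [-0.5  0.6  0.1] T [-0.03 -0.03 -0.02] op 0.995
R [[-0.16, 0.987, -0.005], [0.987, 0.16, -0.001], [0.0, -0.005, -1.0]]
0.4 0.4 31.7 -0.001 -0.000 -0.001; 0.4 0.4 31.7 -0.001 -0.000 -0.001; 0.4 0.4 31.7 -0.001 -0.000 -0.001
```

View pics/w4a.png

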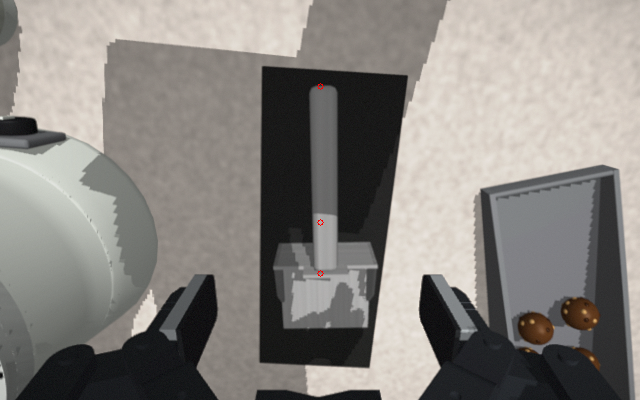

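```bash
python3 -m crank '2 1 31 0 0 -0.01; 1 1 31 0 0 -0.005; 0 0 31 0 0 0; 0 0 0 0 0 0'
python3 -m crank '0 0 0 0 0 0; 0 0 0 0 0 0; 0 0 0 0 0 0; 0 0 0 0 0 0' -1 100
python3 -m crank '0 0 0 0 0 0; 0 0 0 0 0 0'
python3 - <<'E'
from h import *
say(); im=snap('wrist','w5')
cv2.imwrite('pics/w5.png',im[:,:,::-1])
E
```

```text
time: 5.2
eef_pos: [0.4783, 0.1358, 0.0264]
tcp_rot: [0.64, 0.769, -0.001, -0.002]
contact_force: [-0.4, -0.4, 0.4]
opening: 0.999
time: 5.7
eef_pos: [0.4802, 0.1355, 0.0286]
tcp_rot: [0.64, 0.769, 0.0, 0.0]
contact_force: [-2.3, 0.3, 7.7]
opening: 0.164
time: 5.95
eef_pos: [0.4804, 0.1356, 0.0287]
tcp_rot: [0.64, 0.769, 0.0, 0.0]
contact_force: [-1.8, -0.4, 5.8]
opening: 0.164
t 5.95 p [480.4 135.6  28.7] q [ 0.072  0.175  2.129 -0.     0.837 -1.682] F [-1.8 -0.4  5.8] T [0.02 0.19 0.04] op 0.164
R [[-0.181, 0.983, 0.001], [0.983, 0.181, 0.0], [-0.0, 0.001, -1.0]]
```

View pics/w5.png

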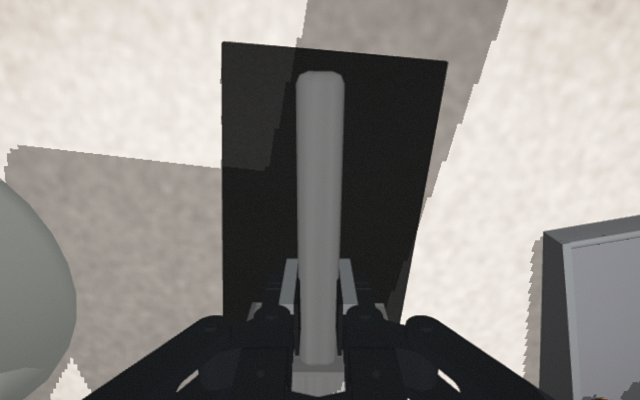

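```bash
cat >> h.py <<'E'
G=np.array([-73.5,0,25.7])
P=np.array([[0,1,0],[1,0,0],[0,0,-1.]])
def sc(o,yaw,th,ref=(0,0,0)):
    """tool pose so that scoop point ref lies at o (mm)"""
    Rs=R.from_euler('z',yaw,degrees=True)*R.from_euler('y',-th,degrees=True)
    return np.array(o)+Rs.apply(G-np.array(ref)), Rs*R.from_matrix(P)
def scnow():
    p,r=pose();Rs=r*R.from_matrix(P).inv();e=Rs.as_euler('ZYX',degrees=True)
    print('scoop O',(p*1000-Rs.apply(G)).round(1),'lip',(p*1000-Rs.apply(G-[40,0,0])).round(1),'yaw %.1f pitch %.1f roll %.1f'%(e[0],-e[1],e[2]))
B0=np.array([524.5,326.0]);BY=20.9
def binp(x,y,z):
    a=np.radians(BY);return np.array([B0[0]+x*np.cos(a)-y*np.sin(a),B0[1]+x*np.sin(a)+y*np.cos(a),z])
E
python3 - <<'E'
from h import *
scnow()
p,r=pose();p=p*1000
plan(p+[0,0,80],r,2)
a=(p+[0,0,80],r)
t=sc(binp(-48,0,70),BY,0); print(t[0])
plan(*t,4,a)
E
```

```text
scoop O [552.7 148.9   3.1] lip [592.  156.2   3.2] yaw 10.5 pitch 0.1 roll -0.0
-0.0 0.0 -40.0 0.000 0.000 0.000; -0.0 0.0 -40.0 0.000 0.000 0.000
[410.99415637 282.65633308  95.7       ]
39.3 -10.4 3.3 0.000 0.000 -0.046; 39.7 -8.6 3.3 0.000 0.000 -0.046; 40.1 -6.8 3.3 0.000 0.000 -0.046; 40.3 -4.9 3.3 0.000 0.000 -0.046
```

```bash
python3 -m crank '0 0 -40 0 0 0; 0 0 -40 0 0 0; 39 -10 3 0 0 -0.046; 40 -9 3 0 0 -0.046; 40 -7 3 0 0 -0.046'
python3 -m crank '40 -5 3 0 0 -0.046; 0 0 0 0 0 0'
python3 - <<'E'
from h import *
optics.read_camera('side')
say();scnow(); im=snap('scene','s1')[:,:,::-1]
w=snap('wrist','w6')
cv2.imwrite('pics/s1a.png',cv2.resize(im[220:400,300:470],None,fx=3.3,fy=3.3,interpolation=cv2.INTER_CUBIC))
plan(*sc(binp(-46,0,30),BY,0),1)
E
```

```text
time: 6.62
eef_pos: [0.4265, 0.2464, 0.0983]
tcp_rot: [0.585, 0.811, -0.0, -0.0]
contact_force: [-0.0, 0.2, -1.4]
opening: 0.161
time: 6.88
eef_pos: [0.4083, 0.2833, 0.0948]
tcp_rot: [0.565, 0.825, -0.001, -0.001]
contact_force: [-0.4, -0.1, -1.0]
opening: 0.161
t 6.925 p [409.1 282.4  95.1] q [ 0.4    0.056  2.11  -0.     0.977 -1.539] F [-0.2 -0.4 -1.8] T [-0.07  0.03 -0.03] op 0.161
R [[-0.36, 0.933, -0.001], [0.933, 0.36, -0.001], [-0.0, -0.002, -1.0]]
scoop O [477.6 308.9  69.3] lip [515.  323.3  69.2] yaw 21.1 pitch -0.1 roll -0.0
0.8 3.2 39.8 -0.001 0.000 0.001
```

View pics/s1a.png

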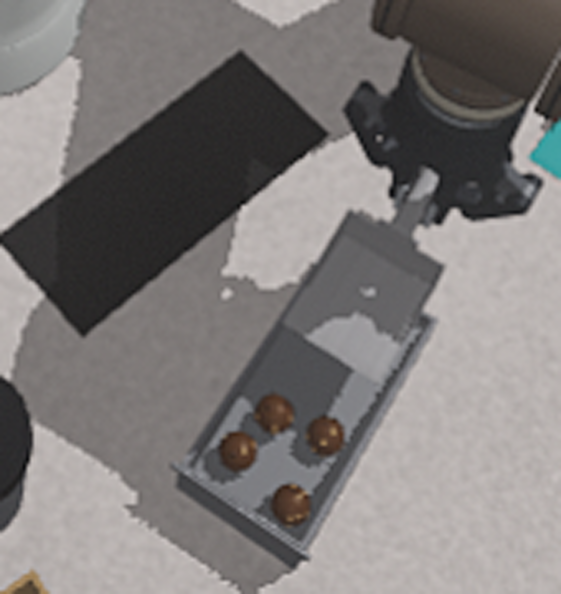

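View pics/w6_raw.png

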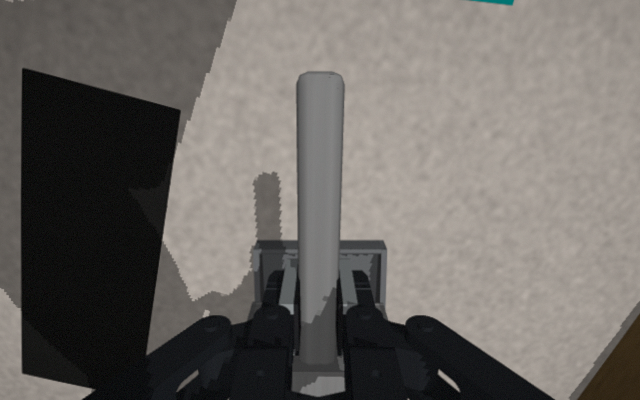

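```bash
python3 - <<'E'
from h import *
p,r=pose();Rs=r*R.from_matrix(P).inv()
C=cam('scene')
q=[p*1000+Rs.apply(np.array(s)-G) for s in [(40,-36,0),(40,36,0),(-40,36,50),(-40,-36,50)]]
print(proj(C,np.array(q)/1000).round(1).tolist())
# bin overlay
im=cv2.imread('pics/s1_raw.png')
for a in [(-99,-46,16),(-99,46,16),(99,46,50),(99,-46,50),(95,42,4),(95,-42,4)]:
    u=proj(C,binp(*a)/1000)[0];cv2.circle(im,tuple(int(round(v)) for v in u),1,(0,0,255),-1)
for v in q:
    u=proj(C,v/1000)[0];cv2.circle(im,tuple(int(round(v)) for v in u),1,(0,255,0),-1)
cv2.imwrite('pics/s1b.png',cv2.resize(im[280:400,340:450],None,fx=5,fy=5,interpolation=cv2.INTER_NEAREST))
E
```

```text
[[383.9, 318.5], [413.1, 337.1], [434.6, 298.7], [404.8, 281.0]]
```

View pics/s1b.png

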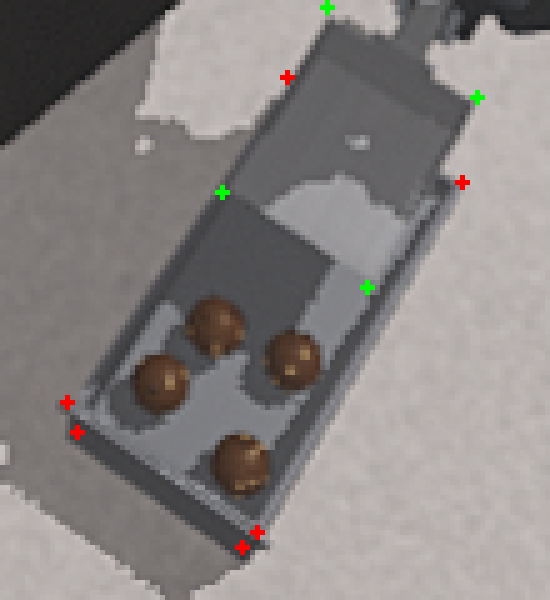

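```bash
python3 -m crank '1 2 30 0 0 0; 0 1 22 0 0 0; 0 0 8 0 0 0; 0 0 0 0 0 0'
python3 - <<'E'
from h import *
say();scnow(); im=snap('scene','s2')[:,:,::-1]
cv2.imwrite('pics/s2a.png',cv2.resize(im[280:400,340:450],None,fx=5,fy=5,interpolation=cv2.INTER_CUBIC))
E
```

```text
time: 7.52
eef_pos: [0.4128, 0.2833, 0.0356]
tcp_rot: [0.567, 0.824, -0.0, -0.0]
contact_force: [-0.7, -0.2, -0.8]
opening: 0.164
t 7.525 p [412.8 283.3  35.6] q [ 0.399  0.166  2.123 -0.     0.853 -1.537] F [-0.7 -0.2 -0.8] T [ 0.01  0.03 -0.  ] op 0.164
R [[-0.357, 0.934, -0.001], [0.934, 0.357, -0.0], [-0.0, -0.001, -1.0]]
scoop O [481.4 309.5   9.8] lip [518.8 323.8   9.8] yaw 20.9 pitch -0.1 roll -0.0
```

View pics/s2a.png

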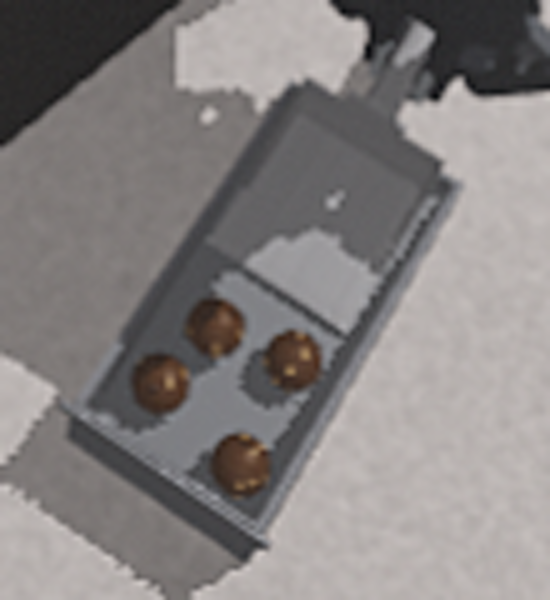

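```bash
python3 -m crank '0 0 1 0.035 0 0; 0 0 1 0 0 0; 0 0 0 0 0 0'
python3 - <<'E'
from h import *
say();scnow()
E
```

```text
time: 7.95
eef_pos: [0.4129, 0.2842, 0.0341]
tcp_rot: [0.566, 0.824, -0.014, -0.01]
contact_force: [-0.3, 0.4, -0.5]
opening: 0.168
t 7.95 p [412.9 284.2  34.1] q [ 4.000e-01  1.860e-01  2.103e+00  1.000e-03  8.870e-01 -1.539e+00] F [-0.3  0.4 -0.5] T [ 0.01 -0.04  0.05] op 0.168
R [[-0.358, 0.933, -0.032], [0.934, 0.358, -0.012], [0.0, -0.034, -0.999]]
scoop O [480.6 310.2   5.9] lip [517.9 324.5   4.5] yaw 21.0 pitch -2.0 roll 0.0
```

```bash
python3 -m crank '0 0 1.5 0 0 0; 0 16 -0.5 0 0 0; -0.5 18 -0.6 0 0 0; 0 18 -0.6 0 0 0; 0 0 0 0 0 0'
python3 - <<'E'
from h import *
say();scnow(); im=snap('scene','s3')[:,:,::-1]
cv2.imwrite('pics/s3a.png',cv2.resize(im[280:400,340:450],None,fx=5,fy=5,interpolation=cv2.INTER_CUBIC))
E
```

```text
time: 8.57
eef_pos: [0.4636, 0.3029, 0.0327]
tcp_rot: [0.567, 0.824, -0.013, -0.009]
contact_force: [0.5, -0.2, 1.1]
opening: 0.166
t 8.575 p [463.6 302.9  32.7] q [ 3.950e-01  2.890e-01  1.978e+00  1.000e-03  9.070e-01 -1.542e+00] F [ 0.5 -0.2  1.1] T [ 0.02 -0.33  0.  ] op 0.166
R [[-0.358, 0.933, -0.03], [0.934, 0.358, -0.011], [0.0, -0.032, -0.999]]
scoop O [531.4 328.9   4.7] lip [568.8 343.2   3.4] yaw 21.0 pitch -1.8 roll 0.0
```

View pics/s3a.png

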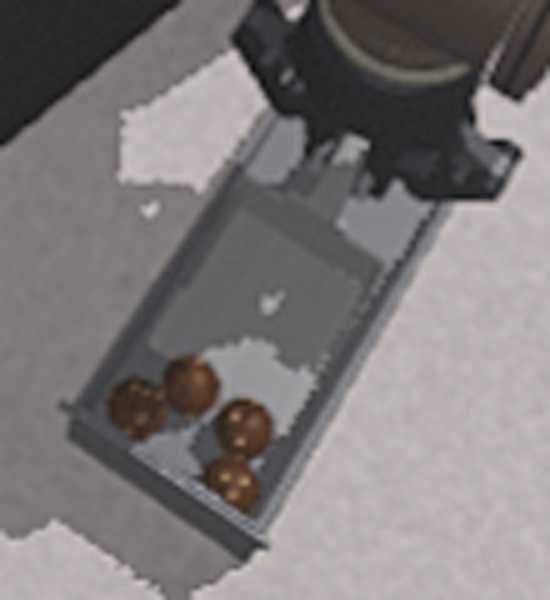

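```bash
python3 -m crank '0 15 -0.5 0 0 0; 0 15 -0.5 0 0 0; 0 12 -0.4 0 0 0; 0 0 0 0 0 0'
python3 - <<'E'
from h import *
say();scnow(); im=snap('scene','s4')[:,:,::-1]
cv2.imwrite('pics/s4a.png',cv2.resize(im[280:400,340:450],None,fx=5,fy=5,interpolation=cv2.INTER_CUBIC))
E
```

```text
time: 9.12
eef_pos: [0.5023, 0.3177, 0.0323]
tcp_rot: [0.567, 0.824, -0.013, -0.009]
contact_force: [0.7, 0.8, 1.4]
opening: 0.166
t 9.125 p [502.3 317.7  32.3] q [ 3.930e-01  3.660e-01  1.877e+00  1.000e-03  9.310e-01 -1.544e+00] F [0.7 0.8 1.4] T [ 0.18 -0.44  0.02] op 0.166
R [[-0.358, 0.933, -0.03], [0.934, 0.358, -0.011], [0.0, -0.032, -0.999]]
scoop O [570.1 343.7   4.3] lip [607.4 358.    3. ] yaw 21.0 pitch -1.8 roll 0.0
```

View pics/s4a.png

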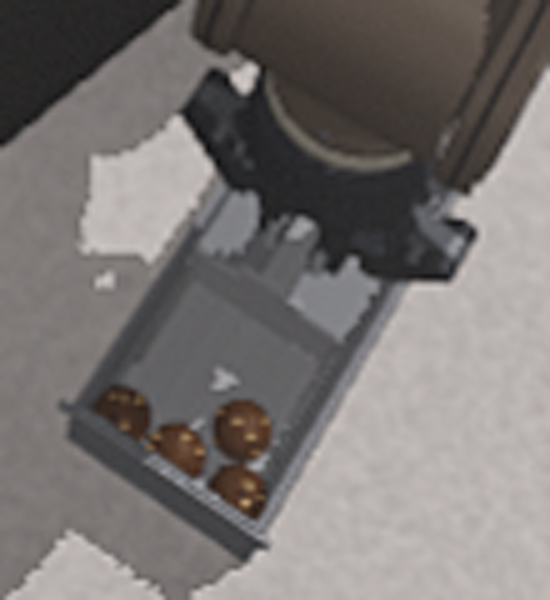

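```bash
python3 -m crank '0 4 -0.1 0 0 0; 0 3 0 0 0 0; 0 0 0 0 0 0'
python3 - <<'E'
from h import *
say();scnow(); im=snap('scene','s5')[:,:,::-1]
cv2.imwrite('pics/s5a.png',cv2.resize(im[280:400,340:450],None,fx=5,fy=5,interpolation=cv2.INTER_CUBIC))
C=cam('scene')
E
```

```text
time: 9.55
eef_pos: [0.5072, 0.3198, 0.0321]
tcp_rot: [0.566, 0.824, -0.014, -0.01]
contact_force: [-1.1, 0.3, 3.6]
opening: 0.165
t 9.55 p [507.2 319.8  32.1] q [ 3.930e-01  3.770e-01  1.862e+00  1.000e-03  9.370e-01 -1.545e+00] F [-1.1  0.3  3.6] T [ 0.07 -0.18  0.04] op 0.165
R [[-0.358, 0.933, -0.032], [0.934, 0.358, -0.012], [0.0, -0.035, -0.999]]
scoop O [575.  345.8   3.9] lip [612.3 360.1   2.5] yaw 21.0 pitch -2.0 roll 0.0
```

View pics/s5a.png

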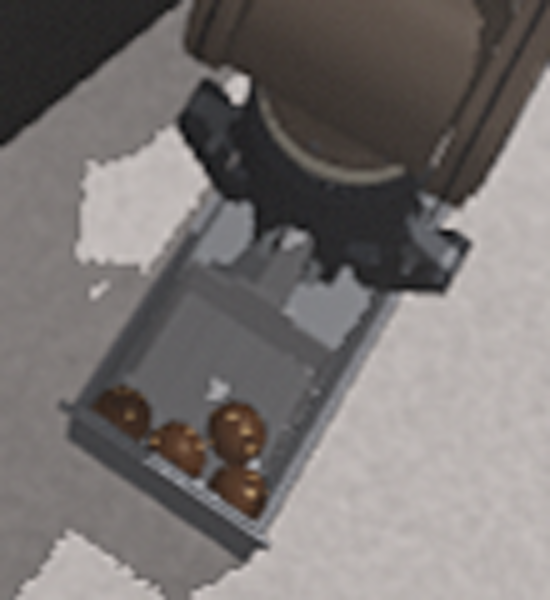

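```bash
python3 - <<'E'
from h import *
C=cam('scene')
p,r=pose();Rs=r*R.from_matrix(P).inv();O=p*1000-Rs.apply(G)
for q in [(122,412),(181,448),(237,432),(242,490)]:
    w=onz(C,np.array(q)/5+[340,280],.019)*1000; print(Rs.inv().apply(w-O).round(1))
E
```

```text
[ 26.3 -27.5  16. ]
[24.7  1.4 16. ]
[ 5.1 17.9 15.3]
[24.8 31.7 16. ]
```

```bash
python3 - <<'E'
from h import *
t=sc(binp(94,1,27),BY,13,(40,0,0)); plan(*t,4)
E
```

```text
0.2 -1.0 1.4 -0.065 -0.000 0.000; 0.2 -1.0 1.4 -0.065 -0.000 0.000; 0.2 -1.1 1.3 -0.065 -0.000 0.000; 0.2 -1.2 1.2 -0.065 -0.000 0.000
```

```bash
python3 -m crank '0 -1 1 -0.065 0 0; 0 -1 1.2 -0.065 0 0; 0 -1 1.2 -0.065 0 0; 0 -1 1.2 -0.065 0 0; 0 0 0 0 0 0'
python3 - <<'E'
from h import *
say();scnow(); im=snap('scene','s6')[:,:,::-1]
cv2.imwrite('pics/s6a.png',cv2.resize(im[280:400,340:450],None,fx=5,fy=5,interpolation=cv2.INTER_CUBIC))
E
```

```text
time: 10.22
eef_pos: [0.5009, 0.3174, 0.025]
tcp_rot: [0.563, 0.819, 0.09, 0.062]
contact_force: [-0.3, 0.2, -1.0]
opening: 0.16
t 10.225 p [500.9 317.4  25. ] q [ 0.397  0.272  2.032 -0.012  0.618 -1.532] F [-0.3  0.2 -1. ] T [-0.05  0.2   0.04] op 0.16
R [[-0.358, 0.911, 0.203], [0.934, 0.35, 0.078], [-0.0, 0.217, -0.976]]
scoop O [573.1 345.1  15.9] lip [609.6 359.   24.6] yaw 21.0 pitch 12.6 roll -0.0
```

View pics/s6a.png

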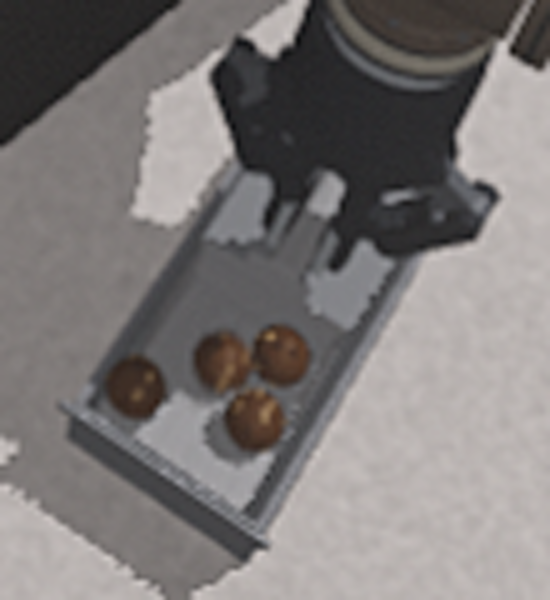

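```bash
python3 - <<'E'
from h import *
t=sc(binp(92,1,50),BY,22,(40,0,0)); plan(*t,3)
E
```

```text
0.2 0.7 -1.7 -0.054 -0.000 0.000; 0.2 0.8 -1.7 -0.054 -0.000 0.000; 0.2 0.9 -1.6 -0.054 -0.000 0.000
```

```bash
python3 - <<'E'
from h import *
t=sc(binp(92,1,75),BY,22,(40,0,0)); plan(*t,4)
E
```

```text
0.2 1.9 -7.4 -0.041 -0.000 0.000; 0.2 2.2 -7.3 -0.041 -0.000 0.000; 0.2 2.5 -7.2 -0.041 -0.000 0.000; 0.2 2.8 -7.1 -0.041 -0.000 0.000
```

```bash
python3 -m crank '0 2 -8 -0.041 0 0; 0 2 -8 -0.041 0 0; 0 2 -7 -0.041 0 0; 0 3 -7 -0.041 0 0; 0 0 0 0 0 0'
python3 - <<'E'
from h import *
say();scnow(); im=snap('scene','s7')[:,:,::-1]
cv2.imwrite('pics/s7a.png',cv2.resize(im[280:400,340:450],None,fx=5,fy=5,interpolation=cv2.INTER_CUBIC))
E
```

```text
time: 10.9
eef_pos: [0.5035, 0.3184, 0.0592]
tcp_rot: [0.556, 0.808, 0.16, 0.11]
contact_force: [-0.3, -0.1, -1.4]
opening: 0.164
t 10.9 p [503.5 318.4  59.2] q [ 0.399  0.162  2.117 -0.027  0.473 -1.516] F [-0.3 -0.1 -1.4] T [-0.14  0.37 -0.04] op 0.164
R [[-0.358, 0.863, 0.355], [0.934, 0.331, 0.136], [0.0, 0.38, -0.925]]
scoop O [576.1 346.3  63.4] lip [610.7 359.6  78.6] yaw 21.0 pitch 22.4 roll 0.0
```

View pics/s7a.png

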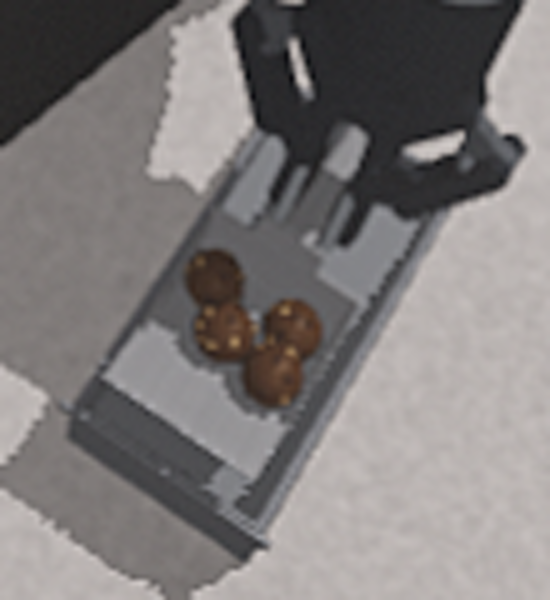

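```bash
cat >> h.py <<'E'
def planS(wps,ns,ref=(40,0,0)):
    """interpolate scoop (lip pos,yaw,th) from now through wps; ns rows each"""
    p,r=pose();Rs=r*R.from_matrix(P).inv();e=Rs.as_euler('ZYX',degrees=True)
    cur=np.array([*(p*1000-Rs.apply(G-np.array(ref))),e[0],-e[1]])
    pp,rr=p*1000,r;out=[]
    for w,n in zip(wps,ns):
        w=np.array(w,float)
        for i in range(1,n+1):
            c=cur+(w-cur)*i/n
            q,s=sc(c[:3],c[3],c[4],ref)
            d=rr.inv().apply(q-pp);rv=(rr.inv()*s).as_rotvec()
            out.append(' '.join(f'{v:.0f}' for v in d)+' '+' '.join(f'{v:.3f}' for v in rv));pp,rr=q,s
        cur=w
    for i in range(0,len(out),5): print('; '.join(out[i:i+5]))
E
python3 - <<'E'
from h import *
M=np.array([540,-74]);a=np.radians(-60);u=np.array([np.cos(a),np.sin(a)])
planS([[600,350,180,21,22],[*(M-12*u),225,-60,20]],[3,12])
E
```

```text
-2 9 -33 0.002 0.000 -0.000; -2 9 -33 0.002 0.000 -0.000; -2 9 -33 0.002 0.000 -0.000; -17 -14 -10 0.003 -0.044 0.109; -19 -11 -9 0.003 -0.044 0.109
-20 -7 -7 0.003 -0.043 0.110; -21 -3 -6 0.003 -0.043 0.110; -21 0 -4 0.003 -0.043 0.110; -21 4 -3 0.003 -0.042 0.110; -21 8 -1 0.003 -0.042 0.110
-20 12 0 0.003 -0.042 0.110; -18 15 1 0.003 -0.041 0.110; -16 19 3 0.003 -0.041 0.110; -14 22 4 0.003 -0.041 0.111; -11 25 5 0.003 -0.040 0.111
```

```bash
python3 -m crank '-2 9 -33 0.002 0 0; -2 9 -33 0.002 0 0; -2 9 -33 0.002 0 0; -17 -14 -10 0.003 -0.044 0.109; -19 -11 -9 0.003 -0.044 0.109'
python3 -m crank '-20 -7 -7 0.003 -0.043 0.11; -21 -3 -6 0.003 -0.043 0.11; -21 0 -4 0.003 -0.043 0.11; -21 4 -3 0.003 -0.042 0.11; -21 8 -1 0.003 -0.042 0.11'
python3 -m crank '-20 12 0 0.003 -0.042 0.11; -18 15 1 0.003 -0.041 0.11; -16 19 3 0.003 -0.041 0.11; -14 22 4 0.003 -0.041 0.11; -11 25 5 0.003 -0.04 0.11'
python3 - <<'E'
from h import *
say();scnow(); im=snap('scene','s8')[:,:,::-1]
cv2.imwrite('pics/s8a.png',cv2.resize(im[100:260,220:430],None,fx=3.5,fy=3.5,interpolation=cv2.INTER_CUBIC))
im=snap('side','d8')[:,:,::-1]
cv2.imwrite('pics/d8a.png',cv2.resize(im[100:260,220:430],None,fx=3.5,fy=3.5,interpolation=cv2.INTER_CUBIC))
scnow()
E
```

```text
time: 11.58
eef_pos: [0.4764, 0.2643, 0.1693]
tcp_rot: [0.649, 0.737, 0.141, 0.124]
contact_force: [-0.3, -0.8, -1.7]
opening: 0.165
time: 12.2
eef_pos: [0.4592, 0.1583, 0.189]
tcp_rot: [0.836, 0.518, 0.095, 0.153]
contact_force: [0.2, 0.4, -1.8]
opening: 0.164
time: 12.82
eef_pos: [0.4786, 0.0357, 0.2092]
tcp_rot: [0.952, 0.254, 0.044, 0.167]
contact_force: [0.3, 0.1, -1.3]
opening: 0.162
t 12.825 p [478.6  35.7 209.2] q [ 0.019 -0.194  2.145 -0.352  1.047 -0.347] F [ 0.3  0.1 -1.3] T [0.32 0.13 0.  ] op 0.162
R [[0.867, 0.469, 0.169], [0.498, -0.815, -0.296], [-0.001, 0.341, -0.94]]
scoop O [517.4 -31.9 210.1] lip [536.1 -64.5 223.7] yaw -60.1 pitch 19.9 roll -0.1
scoop O [518.4 -32.7 210.9] lip [537.2 -65.3 224.6] yaw -60.1 pitch 20.0 roll -0.0
```

View pics/s8a.png

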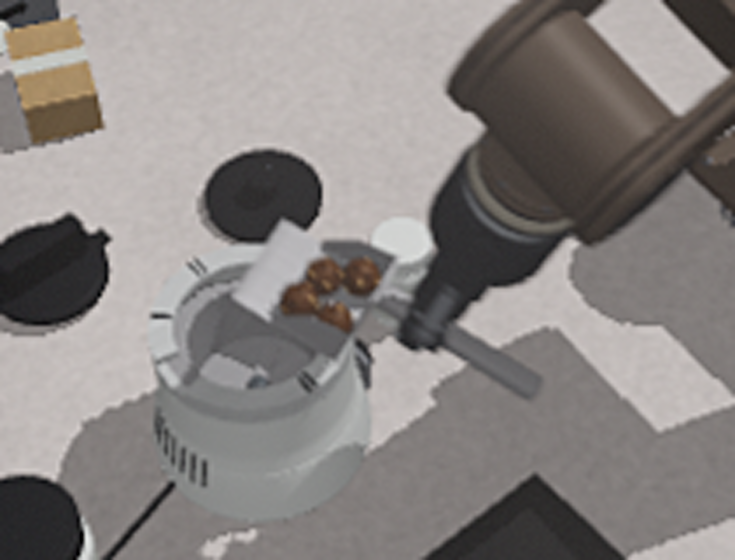

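View pics/d8a.png

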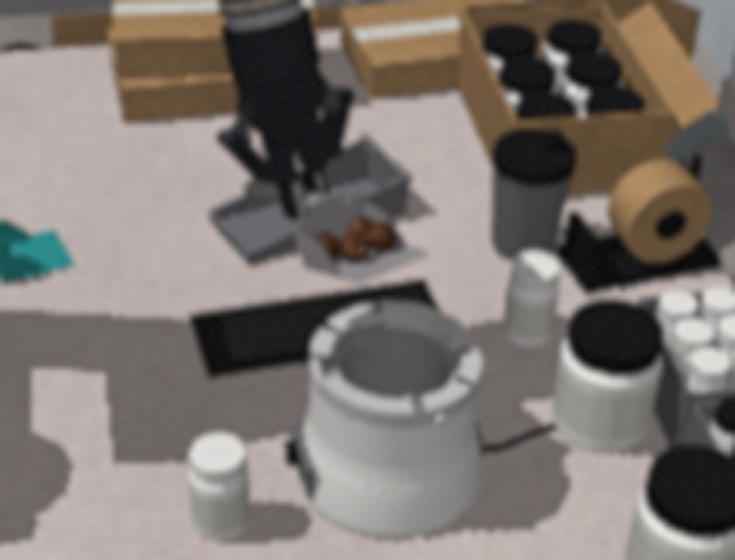

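```bash
python3 - <<'E'
from h import *
for f,c,o in (('s8','scene',(220,100)),('d8','side',(250,160))):
    im=cv2.imread(f'pics/{f}_raw.png');C=cam(c);p=(.5396,-.0748,np.radians(5.2))
    im=im[o[1]:o[1]+120,o[0]:o[0]+120];im=cv2.resize(im,None,fx=4.5,fy=4.5,interpolation=cv2.INTER_CUBIC)
    def dot(P,col):
        for u in proj(C,P): cv2.circle(im,tuple(int(v) for v in (u+.5-o)*4.5),1,col,-1)
    a=np.linspace(0,2*np.pi,80)
    for r,z in [(.072,.139),(.055,.139),(.047,.122)]:dot(np.c_[p[0]+r*np.cos(a),p[1]+r*np.sin(a),np.full(80,z)],(0,0,255))
    for an in (135,-45,90,-90):
        b=p[2]+np.radians(an);dot([[p[0]+r*np.cos(b),p[1]+r*np.sin(b),.139] for r in np.linspace(.056,.072,8)],(0,255,0))
    cv2.imwrite(f'pics/o_{f}.png',im)
a=cv2.imread('pics/o_s8.png');b=cv2.imread('pics/o_d8.png');cv2.imwrite('pics/o2.png',cv2.resize(np.hstack([a,b]),(800,400)))
E
```

```text
(no output)
```

View pics/o2.png

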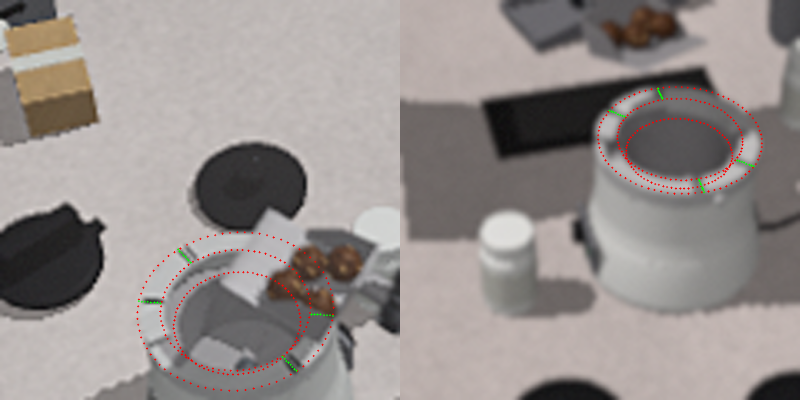

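```bash
python3 - <<'E'
from h import *
M=np.array([540,-74.5]);a=np.radians(-60);u=np.array([np.cos(a),np.sin(a)])
L=[*(M-10*u)]
planS([[*L,135,-60,3],[*L,124,-60,-20],[*L,126,-60,-45]],[5,5,5])
E
```

```text
-0 -5 10 0.059 0.000 -0.000; -0 -4 10 0.059 0.000 -0.000; -0 -2 11 0.059 0.000 -0.000; -0 -1 11 0.059 0.000 -0.000; -0 -0 11 0.059 0.000 -0.000
0 2 -7 0.080 0.000 0.000; -0 2 -7 0.080 0.000 0.000; 0 3 -7 0.080 -0.000 -0.000; 0 3 -7 0.080 0.000 0.000; -0 3 -7 0.080 -0.000 0.000
-0 3 -10 0.087 0.000 0.000; 0 3 -10 0.087 -0.000 0.000; 0 2 -10 0.087 -0.000 -0.000; -0 2 -10 0.087 0.000 0.000; -0 2 -10 0.087 -0.000 -0.000
```

```bash
python3 - <<'E'
from h import *
M=np.array([540,-74.5]);a=np.radians(-60);u=np.array([np.cos(a),np.sin(a)])
L=[*(M-10*u)]
planS([[*L,155,-60,4],[*L,140,-60,-16],[*L,126,-60,-36],[*L,128,-60,-46]],[4,4,4,2])
E
```

```text
-1 -4 8 0.070 0.000 -0.000; -1 -3 9 0.070 0.000 -0.000; -1 -2 9 0.070 0.000 -0.000; -1 -1 9 0.070 0.000 -0.000; 0 2 -6 0.087 -0.000 -0.000
-0 3 -6 0.087 0.000 -0.000; -0 3 -6 0.087 -0.000 0.000; 0 3 -6 0.087 0.000 -0.000; -0 4 -6 0.087 0.000 0.000; 0 4 -7 0.087 -0.000 0.000
-0 4 -7 0.087 0.000 0.000; -0 4 -7 0.087 -0.000 -0.000; -0 2 -11 0.087 0.000 -0.000; -0 2 -11 0.087 -0.000 -0.000
```

```bash
python3 -m crank '-1 -4 8 0.07 0 0; -1 -3 9 0.07 0 0; -1 -2 9 0.07 0 0; -1 -1 9 0.07 0 0; 0 0 0 0 0 0'
python3 - <<'E'
from h import *
say();scnow()
E
```

```text
time: 13.55
eef_pos: [0.4739, 0.0353, 0.1717]
tcp_rot: [0.965, 0.259, 0.007, 0.033]
contact_force: [-0.9, 0.7, -1.5]
opening: 0.163
t 13.55 p [473.9  35.3 171.7] q [-0.11  -0.12   2.125 -0.063  1.099 -0.607] F [-0.9  0.7 -1.5] T [ 0.09  0.06 -0.01] op 0.163
R [[0.865, 0.5, 0.032], [0.501, -0.863, -0.06], [-0.003, 0.067, -0.998]]
scoop O [511.5 -29.7 151.1] lip [531.5 -64.3 153.8] yaw -59.9 pitch 3.9 roll -0.2
```

```bash
python3 -m crank '2 5 -6 0.087 0 0; 0 3 -6 0.087 0 0; 0 3 -6 0.087 0 0; 0 3 -6 0.087 0 0; 0 4 -6 0.087 0 0'
python3 -m crank '0 4 -7 0.087 0 0; 0 4 -7 0.087 0 0; 0 4 -7 0.087 0 0; 0 2 -11 0.087 0 0; 0 2 -11 0.087 0 0'
python3 - <<'E'
from h import *
say();scnow(); im=snap('scene','s9')[:,:,::-1]
cv2.imwrite('pics/s9a.png',cv2.resize(im[100:260,220:430],None,fx=3.5,fy=3.5,interpolation=cv2.INTER_CUBIC))
im=snap('side','d9')[:,:,::-1]
cv2.imwrite('pics/d9a.png',cv2.resize(im[100:260,220:430],None,fx=3.5,fy=3.5,interpolation=cv2.INTER_CUBIC))
scnow()
E
```

```text
time: 14.18
eef_pos: [0.4868, 0.0187, 0.2013]
tcp_rot: [0.949, 0.256, -0.048, -0.176]
contact_force: [-0.5, -0.3, -0.6]
opening: 0.16
time: 14.8
eef_pos: [0.5054, -0.0133, 0.2293]
tcp_rot: [0.889, 0.239, -0.102, -0.376]
contact_force: [0.4, 0.0, -0.8]
opening: 0.159
t 14.8 p [505.4 -13.3 229.3] q [-0.439  0.238  1.784  0.432  1.802 -1.016] F [ 0.4  0.  -0.8] T [-0.36 -0.26 -0.01] op 0.159
R [[0.865, 0.349, -0.362], [0.503, -0.602, 0.62], [-0.002, -0.718, -0.696]]
scoop O [521.7 -41.6 158.6] lip [535.6 -65.7 129.9] yaw -59.9 pitch -45.9 roll -0.1
scoop O [522.  -42.8 157.6] lip [535.8 -66.9 128.9] yaw -60.1 pitch -45.8 roll -0.2
```

View pics/s9a.png

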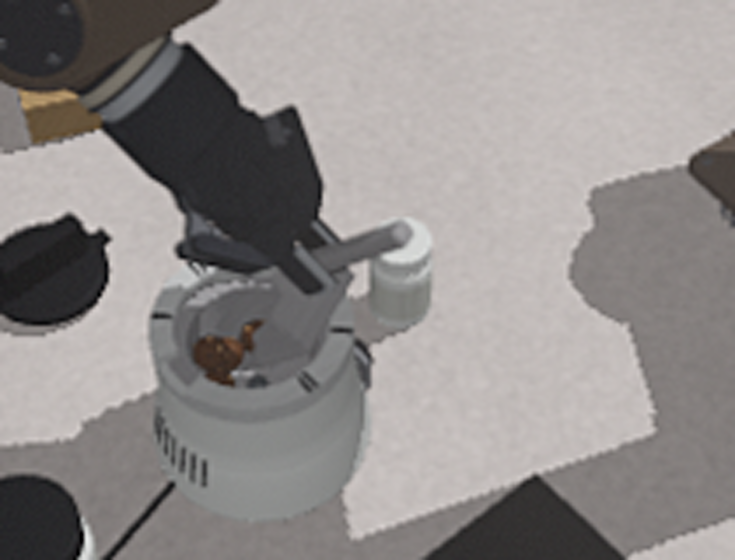

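View pics/d9a.png

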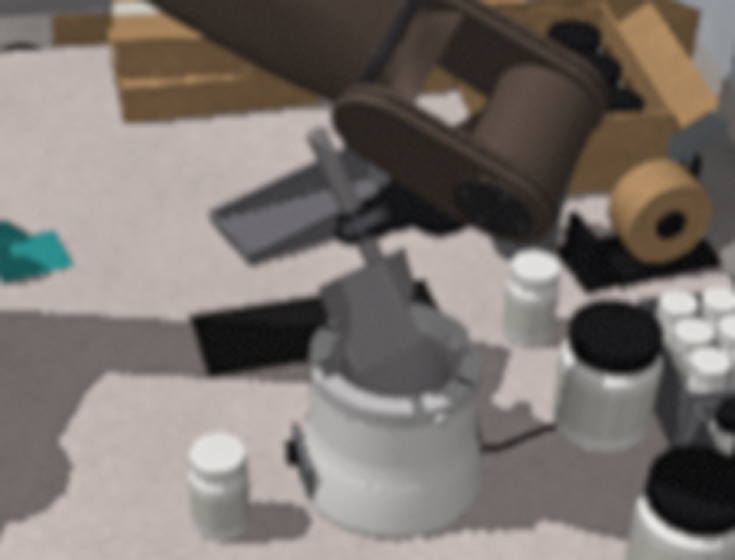

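```bash
python3 - <<'E'
from h import *
p,r=pose();Rs=r*R.from_matrix(P).inv();e=Rs.as_euler('ZYX',degrees=True)
planS([[535,-62,200,-60,-32],[575,80,190,-26,0],[592.5,149,80,8,0]],[2,5,5])
E
```

```text
1 -29 -9 -0.121 0.003 -0.000; 1 -26 -12 -0.121 -0.000 -0.001; 10 -18 25 -0.112 -0.057 -0.104; 12 -17 22 -0.112 -0.045 -0.110; 13 -15 19 -0.112 -0.033 -0.114
14 -13 17 -0.112 -0.020 -0.117; 15 -10 16 -0.112 -0.007 -0.119; 0 -2 22 0.000 0.000 -0.119; 1 -0 22 0.000 0.000 -0.119; 1 1 22 0.000 0.000 -0.119
1 3 22 0.000 0.000 -0.119; 0 5 22 0.000 0.000 -0.119
```

```bash
python3 -m crank '1 -29 -9 -0.121 0.003 0; 1 -26 -12 -0.121 0 0; 10 -18 25 -0.112 -0.057 -0.104; 12 -17 22 -0.112 -0.045 -0.11; 13 -15 19 -0.112 -0.033 -0.114'
python3 -m crank '14 -13 17 -0.112 -0.02 -0.117; 15 -10 16 -0.112 -0.007 -0.119; 0 -2 22 0 0 -0.119; 1 0 22 0 0 -0.119; 1 1 22 0 0 -0.119'
python3 -m crank '1 3 22 0 0 -0.119; 0 5 22 0 0 -0.119; 0 0 0 0 0 0'
python3 - <<'E'
from h import *
say();scnow(); 
planS([[592.5,149,8,8,0]],[3])
im=snap('scene','s10')[:,:,::-1]
cv2.imwrite('pics/s10a.png',cv2.resize(im[170:350,250:450],None,fx=3.3,fy=3.3,interpolation=cv2.INTER_CUBIC))
scnow()
E
```

```text
time: 15.52
eef_pos: [0.4778, 0.0926, 0.2451]
tcp_rot: [0.898, 0.426, -0.045, -0.098]
contact_force: [0.4, 0.6, -1.3]
opening: 0.167
time: 16.15
eef_pos: [0.4718, 0.1348, 0.15]
tcp_rot: [0.738, 0.674, 0.001, 0.002]
contact_force: [-0.1, 0.1, -0.3]
opening: 0.165
time: 16.52
eef_pos: [0.4788, 0.1351, 0.1047]
tcp_rot: [0.655, 0.755, -0.001, -0.0]
contact_force: [0.0, -0.1, -1.1]
opening: 0.167
t 16.525 p [478.8 135.1 104.7] q [ 7.100e-02  4.200e-02  2.105e+00 -1.000e-03  9.970e-01 -1.640e+00] F [ 0.  -0.1 -1.1] T [ 0.03  0.06 -0.04] op 0.167
R [[-0.141, 0.99, -0.001], [0.99, 0.141, -0.001], [-0.001, -0.002, -1.0]]
scoop O [551.5 145.4  78.9] lip [591.1 151.1  78.8] yaw 8.1 pitch -0.1 roll -0.1
-1 0 24 -0.001 0.001 0.001; -1 0 24 -0.001 0.000 0.001; -1 0 24 -0.001 0.000 0.001
scoop O [552.5 145.4  80.3] lip [592.1 151.   80.3] yaw 8.0 pitch 0.0 roll -0.1
```

View pics/s10a.png

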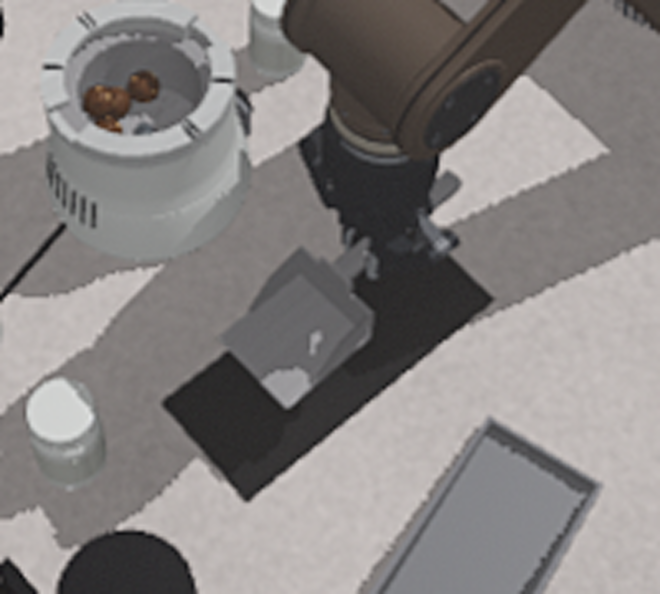

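```bash
python3 -m crank '-1 0 26 0 0 0; -1 0 26 0 0 0; 0 0 20 0 0 0; 0 0 5 0 0 0; 0 0 0 0 0 0'
python3 - <<'E'
from h import *
say();scnow()
E
```

```text
time: 17.2
eef_pos: [0.4816, 0.1327, 0.0301]
tcp_rot: [0.656, 0.755, 0.001, 0.001]
contact_force: [-0.8, -0.5, -1.2]
opening: 0.165
t 17.2 p [481.6 132.7  30.1] q [ 6.600e-02  1.720e-01  2.129e+00 -1.000e-03  8.370e-01 -1.645e+00] F [-0.8 -0.5 -1.2] T [0.02 0.02 0.  ] op 0.165
R [[-0.14, 0.99, 0.003], [0.99, 0.14, -0.0], [-0.001, 0.003, -1.0]]
scoop O [554.4 143.    4.7] lip [594.  148.6   4.8] yaw 8.1 pitch 0.2 roll -0.0
```

```bash
python3 -m crank '0 0 1.5 0 0 0; 0 0 0 0 0 0'
python3 -m crank '0 0 0 0 0 0; 0 0 0 0 0 0; 0 0 0 0 0 0; 0 0 0 0 0 0' 1
python3 - <<'E'
from h import *
say()
plan([535,-130,260],yawR(99),8,(np.array([481.6,132.7,120]),yawR(98)))
E
```

```text
time: 17.45
eef_pos: [0.482, 0.1326, 0.0288]
tcp_rot: [0.656, 0.755, 0.001, 0.002]
contact_force: [0.7, 1.1, 0.2]
opening: 0.161
time: 17.95
eef_pos: [0.4809, 0.1325, 0.0275]
tcp_rot: [0.656, 0.755, 0.0, 0.001]
contact_force: [0.2, 0.3, 0.5]
opening: 0.987
t 17.95 p [480.9 132.5  27.5] q [ 6.500e-02  1.760e-01  2.130e+00 -1.000e-03  8.340e-01 -1.646e+00] F [0.2 0.3 0.5] T [ 0.04  0.03 -0.01] op 0.987
R [[-0.141, 0.99, 0.001], [0.99, 0.141, -0.0], [-0.001, 0.001, -1.0]]
-33.4 2.0 -17.5 0.000 0.000 -0.002; -33.5 2.0 -17.5 0.000 0.000 -0.002; -33.5 1.9 -17.5 0.000 0.000 -0.002; -33.5 1.8 -17.5 0.000 0.000 -0.002; -33.5 1.7 -17.5 0.000 0.000 -0.002
-33.5 1.7 -17.5 0.000 0.000 -0.002; -33.5 1.6 -17.5 0.000 0.000 -0.002; -33.5 1.5 -17.5 0.000 0.000 -0.002
```

```bash
python3 -m crank '0 0 -40 0 0 0; 0 0 -45 0 0 0; -20 2 -45 0 0 0; -48 3 -45 0 0 0; -48 4 -40 0 0 0'
python3 -m crank '-48 10 -20 0 0 0; -43 10 0 0 0 0; 0 0 0 0 0 0; 0 0 0 0 0 0'
python3 - <<'E'
from h import *
say(); im=snap('wrist','w10')
E
```

```text
time: 18.58
eef_pos: [0.5054, 0.0207, 0.242]
tcp_rot: [0.655, 0.756, 0.001, 0.001]
contact_force: [0.6, -0.5, -0.8]
opening: 0.999
time: 19.08
eef_pos: [0.5374, -0.0654, 0.2597]
tcp_rot: [0.656, 0.755, 0.0, -0.0]
contact_force: [0.8, 0.7, -0.4]
opening: 1.004
t 19.075 p [537.4 -65.4 259.7] q [-3.090e-01 -3.100e-02  1.875e+00  1.000e-03  1.298e+00 -2.020e+00] F [ 0.8  0.7 -0.4] T [ 0.   -0.02  0.04] op 1.004
R [[-0.14, 0.99, -0.0], [0.99, 0.14, 0.001], [0.001, -0.0, -1.0]]
```

View pics/w10_raw.png

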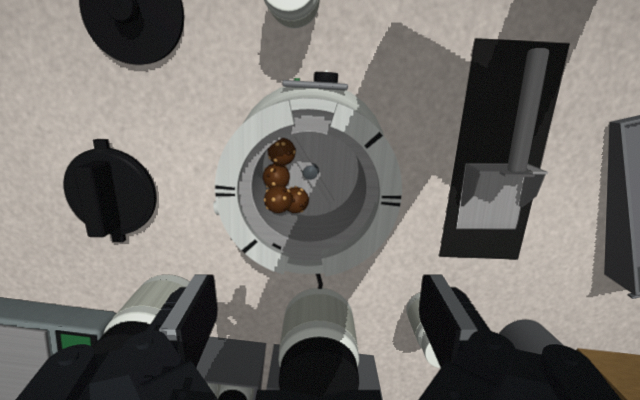

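```bash
python3 - <<'E'
import cv2
b=cv2.imread('pics/w10_raw.png')
cv2.imwrite('pics/w10m.png',cv2.resize(b[75:285,205:415],None,fx=2.8,fy=2.8,interpolation=cv2.INTER_CUBIC))
cv2.imwrite('pics/w10l.png',cv2.resize(b[130:250,50:170],None,fx=4.5,fy=4.5,interpolation=cv2.INTER_CUBIC))
E
```

```text
(no output)
```

View pics/w10m.png

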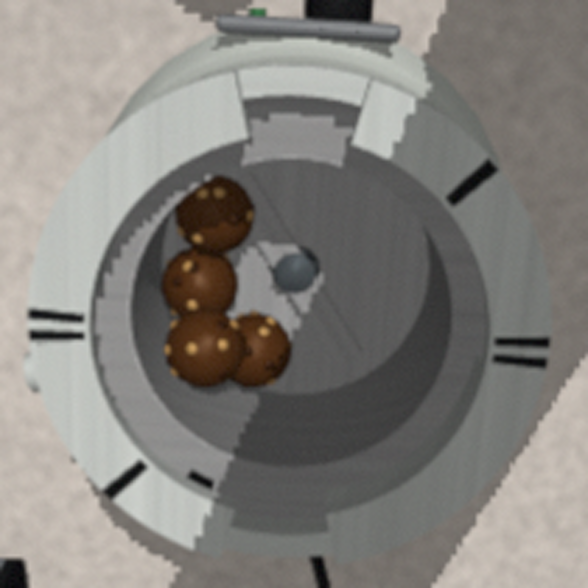

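View pics/w10l.png

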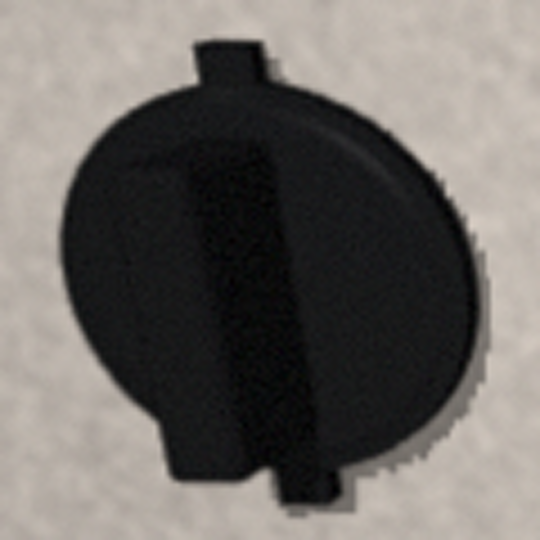

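```bash
python3 - <<'E'
from h import *
from scipy.optimize import least_squares
C=cam('wrist',pr=None)
px=np.array([(471,183),(521,351),(126,480),(56,325)])/2.8+[205,75]
def pts(p,z=.139):
    a=p[2]+np.radians([135,90,-45,-90]);return np.c_[p[0]+.064*np.cos(a),p[1]+.064*np.sin(a),np.full(4,z)]
s=least_squares(lambda p:(proj(C,pts(p))-px).ravel(),[.54,-.06,.1]);print('mill',s.x,np.degrees(s.x[2]),s.fun.round(1))
lx=np.array([(230,42),(312,488)])/4.5+[50,130]
f=lambda p:np.array([[p[0]-.061*np.cos(p[2]),p[1]-.061*np.sin(p[2]),.016],[p[0]+.061*np.cos(p[2]),p[1]+.061*np.sin(p[2]),.016]])
s=least_squares(lambda p:(proj(C,f(p))-lx).ravel(),[.6,-.3,.1]);print('lid',s.x,np.degrees(s.x[2]),s.fun.round(1))
# bar top ends centre
q=[onz(C,np.array(u)/4.5+[50,130],.054)*1000 for u in [(150,155),(210,475)]];print(q)
e=s.x
plan([e[0]*1000-35,e[1]*1000,200],yawR(90+np.degrees(e[2])),5)
E
```

```text
mill [ 0.53838609 -0.07271797  0.08462813] 4.848834749325413 [ 0.1 -0.1  0.1  0.  -0.2 -0.2  0.   0.3]
lid [ 0.6038233  -0.29256616  0.12409786] 7.110283908698801 [ 0.  -2.  -0.   2.4]
[array([ 564.33217232, -297.29991913,   54.        ]), array([ 640.91548516, -288.4244256 ,   54.        ])]
-46.0 -0.2 11.9 0.000 -0.000 0.004; -46.0 -0.0 11.9 0.000 -0.000 0.004; -46.0 0.1 11.9 0.000 -0.000 0.004; -46.0 0.3 11.9 0.000 -0.000 0.004; -46.0 0.4 11.9 0.000 -0.000 0.004
```

```bash
python3 -m crank '-46 0 12 0 0 0.004; -46 0 12 0 0 0.004; -46 0 12 0 0 0.004; -46 0 12 0 0 0; -46 0 12 0 0 0'
python3 -m crank '0 0 0 0 0 0; 0 0 0 0 0 0'
python3 - <<'E'
from h import *
say(); im=snap('wrist','w11')[:,:,::-1]
cv2.imwrite('pics/w11a.png',cv2.resize(im[60:330,180:460],None,fx=2.2,fy=2.2,interpolation=cv2.INTER_CUBIC))
E
```

```text
time: 19.75
eef_pos: [0.569, -0.2934, 0.1999]
tcp_rot: [0.659, 0.752, 0.0, 0.0]
contact_force: [-0.3, -0.9, 0.1]
opening: 0.998
time: 20.0
eef_pos: [0.5688, -0.2923, 0.2002]
tcp_rot: [0.66, 0.752, 0.0, 0.0]
contact_force: [-0.7, 0.0, 0.3]
opening: 1.004
t 20.0 p [ 568.8 -292.3  200.2] q [-6.330e-01  2.350e-01  1.697e+00  1.000e-03  1.209e+00 -2.335e+00] F [-0.7  0.   0.3] T [-0.02  0.02  0.01] op 1.004
R [[-0.13, 0.992, 0.001], [0.992, 0.13, 0.001], [0.001, 0.001, -1.0]]
```

View pics/w11a.png

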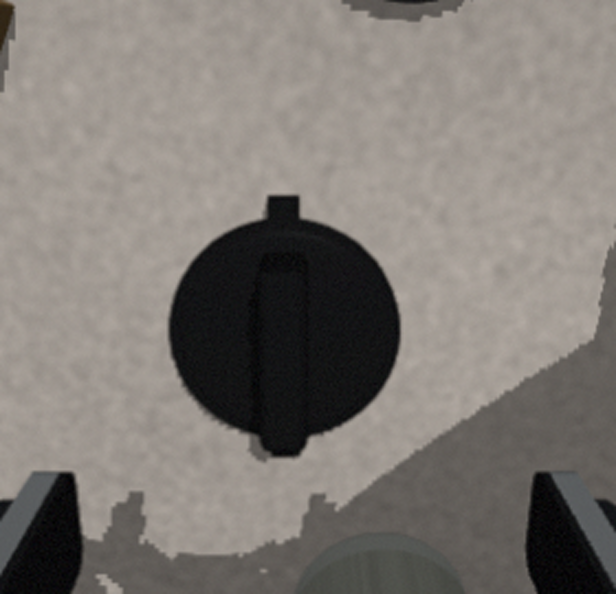

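```bash
python3 - <<'E'
from h import *
from scipy.optimize import least_squares
C=cam('wrist')
o=lambda q:np.array(q)/2.2+[180,60]
L=onz(C,o((168,325)),.014)*1000;Rr=onz(C,o((401,325)),.014)*1000;E=onz(C,o((283.5,197)),.016)*1000
print(L,Rr,np.linalg.norm(L-Rr),E)
# bar top edges
for z in (.054,):
  for q in [(262,272),(308,272),(262,440),(307,440)]: print(q,(onz(C,o(q),z)*1000).round(1))
c=(L+Rr)/2; d=c-E;print(c,np.degrees(np.arctan2(d[1],d[0])),np.linalg.norm(d[:2]))
s=readout.get_state()
lid=(604.5,-290.5,.0,7.5)
im=cv2.imread('pics/w11_raw.png')
E
```

```text
[ 609.68490975 -347.69076449   14.        ] [ 596.26936914 -245.50020633   14.        ] 103.06739012675547 [ 546.19836105 -303.9888276    16.        ]
(262, 272) [ 568.7 -308.5   54. ]
(308, 272) [ 566.4 -291.2   54. ]
(262, 440) [ 639.5 -300.5   54. ]
(307, 440) [ 637.1 -282.2   54. ]
[ 602.97713944 -296.59548541   14.        ] 7.418920046264996 57.25811020547182
```

```bash
python3 - <<'E'
from h import *
plan([604.5,-296.3,90],yawR(97.4),2)
E
```

```text
-4.4 17.3 55.4 0.001 0.000 0.001; -4.4 17.3 55.3 0.001 0.000 0.001
```

```bash
python3 -m crank '-4.5 17 50 0 0 0; -4.5 17 50 0 0 0; 0 0 10 0 0 0; 0 0 0 0 0 0'
python3 - <<'E'
from h import *
say(); im=snap('wrist','w12')[:,:,::-1]
plan([604.5,-296.3,25],yawR(97.4),2)
E
```

```text
time: 20.55
eef_pos: [0.6036, -0.2973, 0.091]
tcp_rot: [0.66, 0.752, 0.0, 0.0]
contact_force: [0.8, 0.1, 0.6]
opening: 1.0
t 20.55 p [ 603.6 -297.3   91. ] q [-0.608  0.419  1.677  0.     1.045 -2.31 ] F [0.8 0.1 0.6] T [ 0.04 -0.05 -0.03] op 1.0
R [[-0.13, 0.992, 0.001], [0.992, 0.13, -0.0], [-0.0, 0.001, -1.0]]
1.0 0.0 33.9 0.002 0.001 0.000; 1.0 0.1 33.9 0.002 0.001 0.000
```

View pics/w12_raw.png

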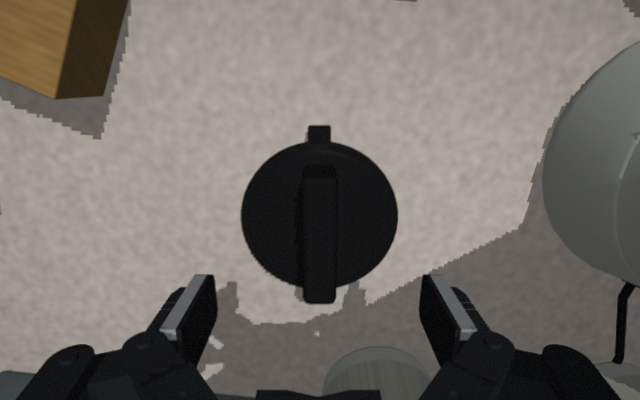

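```bash
python3 -m crank '0.5 0 35 0 0 0; 0.5 0 29 0 0 0; 0 0 1.5 0 0 0; 0 0 0 0 0 0'
python3 -m crank '0 0 0 0 0 0; 0 0 0 0 0 0; 0 0 0 0 0 0; 0 0 0 0 0 0; 0 0 0 0 0 0' -1 110
python3 - <<'E'
from h import *
say()
E
```

```text
time: 21.1
eef_pos: [0.605, -0.2984, 0.028]
tcp_rot: [0.66, 0.751, 0.001, 0.003]
contact_force: [-0.1, -0.2, 1.1]
opening: 1.003
time: 21.72
eef_pos: [0.6041, -0.2977, 0.0256]
tcp_rot: [0.66, 0.751, 0.0, 0.001]
contact_force: [0.0, -0.8, 2.4]
opening: 0.215
t 21.725 p [ 604.1 -297.7   25.6] q [-6.080e-01  5.050e-01  1.694e+00  1.000e-03  9.400e-01 -2.309e+00] F [ 0.  -0.8  2.4] T [ 0.13  0.03 -0.  ] op 0.215
R [[-0.129, 0.992, 0.002], [0.992, 0.129, -0.001], [-0.001, 0.002, -1.0]]
```

```bash
python3 -m crank '0 0 -40 0 0 0; 0 0 -40 0 0 0; 0 0 0 0 0 0'
python3 - <<'E'
from h import *
say(); im=snap('wrist','w13')[:,:,::-1]
cv2.imwrite('pics/w13a.png',cv2.resize(im[180:400,200:440],None,fx=2.7,fy=2.7,interpolation=cv2.INTER_CUBIC))
E
```

```text
time: 22.1
eef_pos: [0.6057, -0.2988, 0.1091]
tcp_rot: [0.66, 0.751, 0.001, 0.004]
contact_force: [0.2, 0.0, -1.7]
opening: 0.215
t 22.1 p [ 605.7 -298.8  109.1] q [-0.608  0.398  1.668  0.     1.066 -2.309] F [ 0.2  0.  -1.7] T [-0.04  0.05 -0.05] op 0.215
R [[-0.129, 0.992, 0.008], [0.992, 0.129, -0.005], [-0.006, 0.007, -1.0]]
```

View pics/w13a.png

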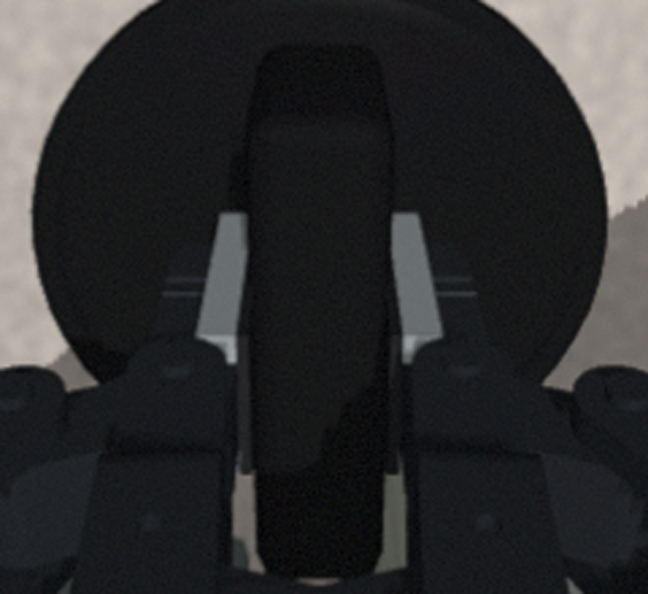

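Lid held. Work out its centre in the hand from the ear tip and the disc edges.

```bash
python3 - <<'E'
from h import *
im=cv2.imread('pics/w13_raw.png')
cv2.imwrite('pics/w13b.png',cv2.resize(im[140:400,200:440],None,fx=2.3,fy=2.3,interpolation=cv2.INTER_CUBIC))
c=optics.calibration('wrist');T=c['tool_from_camera']
Ti=np.linalg.inv(T)
def pj(P): return cv2.projectPoints(np.array(P,float).reshape(-1,3),cv2.Rodrigues(Ti[:3,:3])[0],Ti[:3,3],c['mtx'],c['dist_coeffs'])[0][:,0]
# tool frame: lid origin z=+25.6mm ahead, disc top z = 25.6-16=9.6; ear tip at y=-61
for dy in (-3,0,3):
    print(dy, 'ear', pj([[s*.007,(-61+dy)/1000,.0096] for s in (-1,1)]).round(1).tolist(),'bar end top', pj([[0,(-39+dy)/1000,.0256-.054]]).round(1).tolist(), 'bar foot',pj([[0,(-39+dy)/1000,.0096]]).round(1).tolist(),'disc top edge',pj([[0.0,(-51.5+dy)/1000,.0096]]).round(1).tolist())
    a=np.linspace(0,2*np.pi,360);q=pj(np.c_[.0515*np.cos(a),.0515*np.sin(a)+dy/1000,np.full(360,.0126)]);print(' disc x',q[:,0].min().round(1),q[:,0].max().round(1),'at row',q[q[:,0].argmax(),1].round(1))
E
```

```text
-3 ear [[302.9, 130.2], [336.5, 130.2]] bar end top [[320.2, 210.8]] bar foot [[319.6, 181.1]] disc top edge [[319.7, 152.8]]
 disc x 211.9 427.0 at row 247.7
0 ear [[303.0, 137.5], [336.3, 137.5]] bar end top [[320.2, 219.1]] bar foot [[319.6, 187.7]] disc top edge [[319.7, 159.7]]
 disc x 212.5 426.3 at row 253.4
3 ear [[303.1, 144.6], [336.2, 144.6]] bar end top [[320.2, 227.3]] bar foot [[319.6, 194.3]] disc top edge [[319.6, 166.6]]
 disc x 213.1 425.7 at row 259.0
```

View pics/w13b.png

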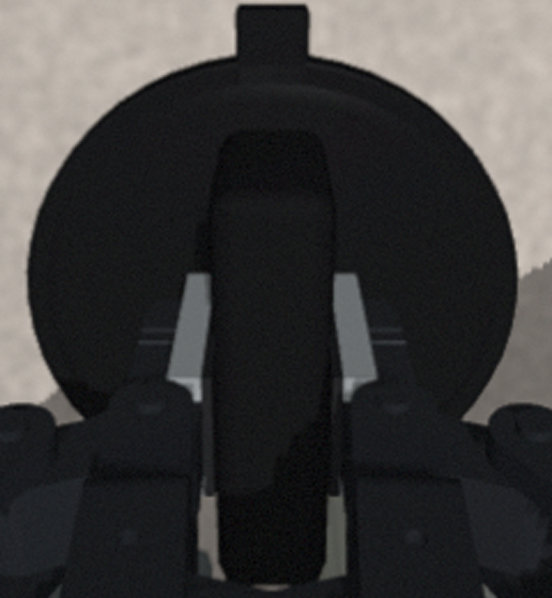

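```bash
python3 - <<'E'
from h import *
p,r=pose();p=p*1000
plan(p+[0,0,75],r,2)
plan([536.5,-72.5,185],yawR(94.85),6,(p+[0,0,75],r))
E
```

```text
-0.1 0.1 -37.5 0.000 0.000 0.000; -0.1 0.1 -37.5 0.000 0.000 0.000
38.7 -6.4 -0.7 0.001 0.000 0.007; 38.6 -6.6 -0.7 0.001 0.000 0.007; 38.6 -6.9 -0.7 0.001 0.000 0.007; 38.5 -7.2 -0.7 0.001 0.000 0.007; 38.5 -7.5 -0.7 0.001 0.000 0.007
38.4 -7.8 -0.6 0.001 0.000 0.007
```

```bash
python3 -m crank '0 0 -38 0 0 0; 0 0 -38 0 0 0; 39 -6 0 0.001 0 0.007; 39 -7 0 0.001 0 0.007; 38 -7 0 0.001 0 0.007'
python3 -m crank '38 -7 0 0.001 0 0.007; 38 -8 0 0.001 0 0.007; 38 -8 0 0.001 0 0.007; 0 0 0 0 0 0; 0 0 0 0 0 0'
python3 - <<'E'
from h import *
say(); im=snap('wrist','w14')[:,:,::-1]
plan([536.5,-72.5,170],yawR(94.85),1)
im=snap('scene','s14')[:,:,::-1]
cv2.imwrite('pics/s14a.png',cv2.resize(im[100:260,220:430],None,fx=3.5,fy=3.5,interpolation=cv2.INTER_CUBIC))
E
```

```text
time: 22.78
eef_pos: [0.5676, -0.1829, 0.1777]
tcp_rot: [0.668, 0.744, -0.001, -0.003]
contact_force: [-0.2, 0.5, -0.6]
opening: 0.214
time: 23.4
eef_pos: [0.5345, -0.0736, 0.1794]
tcp_rot: [0.676, 0.737, -0.003, -0.002]
contact_force: [0.3, 0.1, -1.2]
opening: 0.215
t 23.4 p [534.5 -73.6 179.4] q [-0.324  0.042  1.953 -0.003  1.153 -1.981] F [ 0.3  0.1 -1.2] T [-0.04 -0.02  0.01] op 0.215
R [[-0.087, 0.996, -0.007], [0.996, 0.087, -0.001], [-0.0, -0.007, -1.0]]
1.4 1.9 9.8 -0.006 0.000 0.002
```

View pics/w14_raw.png

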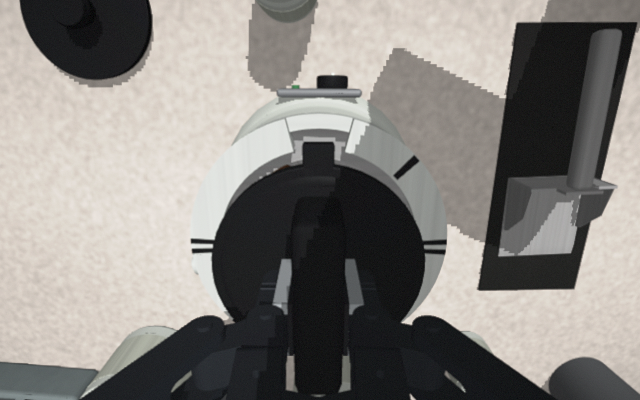

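View pics/s14a.png

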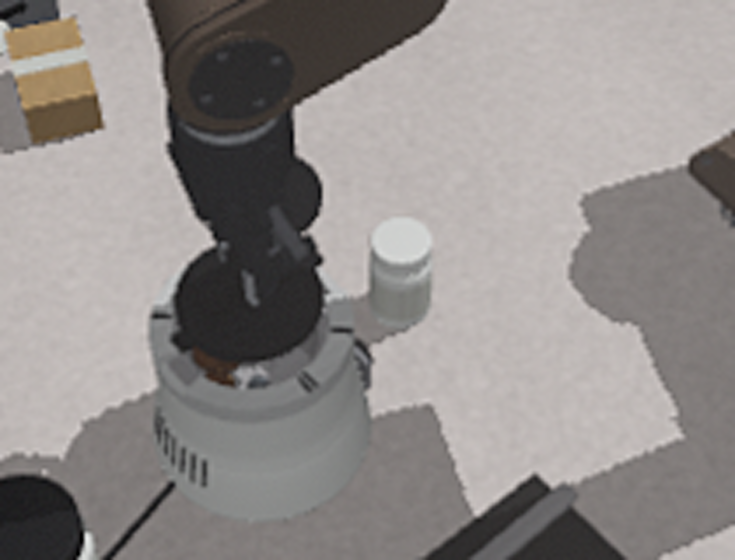

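```bash
python3 - <<'E'
from h import *
im=cv2.imread('pics/w14_raw.png')
cv2.imwrite('pics/w14b.png',cv2.resize(im[80:290,180:460],None,fx=2.8,fy=2.8,interpolation=cv2.INTER_CUBIC))
E
```

```text
(no output)
```

View pics/w14b.png

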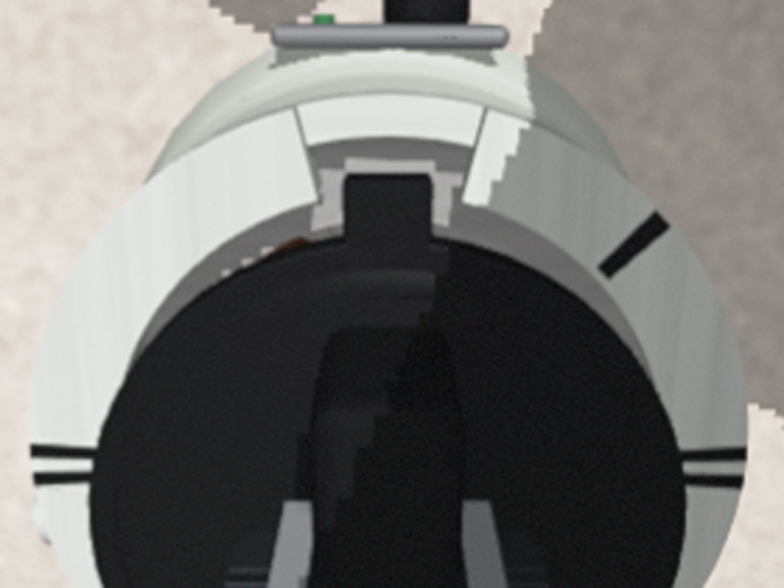

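```bash
python3 - <<'E'
from h import *
from scipy.optimize import least_squares
# pose at that picture
p0=np.array([534.5,-73.6,179.4])/1000
pr=(p0,R.from_matrix(np.array([[-0.087,.996,-.007],[.996,.087,-.001],[0,-.007,-1.]])))
C=cam('wrist',pr)
px=np.array([(634,246),(745,468),(31,465),(318,200),(297,108),(462,200),(487,108)])/2.8+[180,80]
an=np.radians([135,90,-90,194,194,166,166]);rr=np.array([64,72,72,55,72,55,72])/1000
def f(p):
    a=p[2]+an;return proj(C,np.c_[p[0]+rr*np.cos(a),p[1]+rr*np.sin(a),np.full(7,.139)])-px
s=least_squares(lambda p:f(p).ravel(),[.54,-.07,.08],loss='soft_l1');print(s.x,np.degrees(s.x[2]));print(f(s.x).round(1).tolist())
say()
E
```

```text
[ 0.53843391 -0.07348232  0.08151956] 4.670726529664115
[[-0.2, -0.2], [0.8, -0.2], [-0.6, -0.4], [-0.0, 0.1], [-1.3, 0.0], [0.4, 0.4], [0.7, 0.4]]
t 23.5 p [535.  -74.3 180.1] q [-0.325  0.042  1.952 -0.003  1.154 -1.98 ] F [ 0.5 -0.2 -2.7] T [-0.03 -0.05  0.02] op 0.217
R [[-0.086, 0.996, -0.006], [0.996, 0.086, -0.001], [-0.0, -0.006, -1.0]]
```

```bash
python3 -m crank '1.2 1.6 15 -0.005 0 0; 0 0 10 0 0 0; 0 0 0 0 0 0'
python3 - <<'E'
from h import *
say()
E
```

```text
time: 23.88
eef_pos: [0.5354, -0.0721, 0.1539]
tcp_rot: [0.676, 0.737, -0.001, -0.001]
contact_force: [-0.4, -1.1, -0.8]
opening: 0.212
t 23.875 p [535.4 -72.1 153.9] q [-3.220e-01  7.100e-02  1.973e+00 -1.000e-03  1.101e+00 -1.979e+00] F [-0.4 -1.1 -0.8] T [0.01 0.02 0.02] op 0.212
R [[-0.086, 0.996, -0.003], [0.996, 0.086, 0.001], [0.001, -0.003, -1.0]]
```

```bash
python3 -m crank '-0.6 1 5 0 0 0; 0 0 4 0 0 0; 0 0 2.5 0 0 0; 0 0 0 0 0 0'
python3 - <<'E'
from h import *
say()
E
```

```text
time: 24.38
eef_pos: [0.5374, -0.0727, 0.1443]
tcp_rot: [0.676, 0.737, -0.0, 0.0]
contact_force: [0.2, -0.4, -0.7]
opening: 0.217
t 24.375 p [537.4 -72.7 144.3] q [-3.210e-01  8.500e-02  1.977e+00 -1.000e-03  1.080e+00 -1.979e+00] F [ 0.2 -0.4 -0.7] T [-0.08 -0.03  0.05] op 0.217
R [[-0.087, 0.996, -0.0], [0.996, 0.087, -0.0], [-0.0, -0.0, -1.0]]
```

```bash
python3 -m crank '0 -0.5 2.5 0 0 0; 0 0 2 0 0 0; 0 0 0 0 0 0'
python3 - <<'E'
from h import *
say(); im=snap('side','d15')[:,:,::-1]
cv2.imwrite('pics/d15a.png',cv2.resize(im[150:260,280:390],None,fx=5,fy=5,interpolation=cv2.INTER_CUBIC))
im=snap('wrist','w15')
E
```

```text
time: 24.75
eef_pos: [0.537, -0.0727, 0.1398]
tcp_rot: [0.676, 0.737, -0.0, 0.0]
contact_force: [-0.5, 0.5, -1.9]
opening: 0.214
t 24.75 p [537.  -72.7 139.8] q [-0.322  0.09   1.981 -0.     1.071 -1.979] F [-0.5  0.5 -1.9] T [-0.01  0.05 -0.  ] op 0.214
R [[-0.087, 0.996, 0.0], [0.996, 0.087, -0.0], [-0.0, 0.0, -1.0]]
```

View pics/d15a.png

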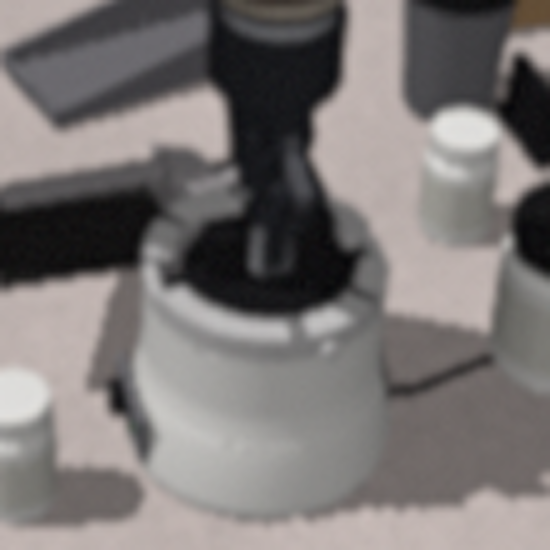

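View pics/w15_raw.png

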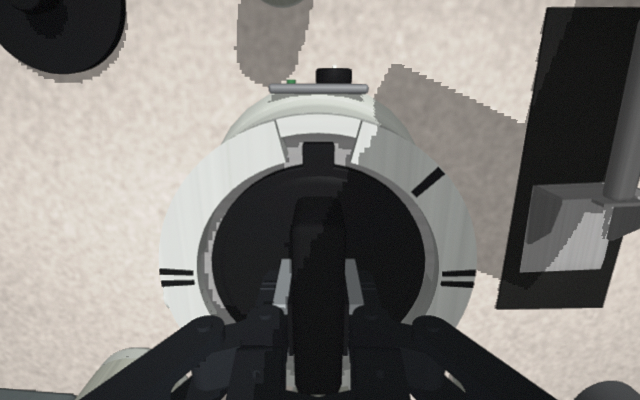

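```bash
python3 -m crank '0 0 1.5 0 0 0; 0 0 0 0 0 0'
python3 - <<'E'
from h import *
say()
E
```

```text
time: 25.1
eef_pos: [0.5373, -0.0729, 0.1396]
tcp_rot: [0.676, 0.737, -0.0, 0.0]
contact_force: [-3.7, 0.6, 5.2]
opening: 0.215
t 25.1 p [537.3 -72.9 139.6] q [-3.220e-01  9.100e-02  1.980e+00 -1.000e-03  1.070e+00 -1.979e+00] F [-3.7  0.6  5.2] T [0.14 0.44 0.02] op 0.215
R [[-0.087, 0.996, 0.0], [0.996, 0.087, -0.001], [-0.001, 0.0, -1.0]]
```

```bash
python3 -m crank '0.2 -0.6 -0.3 0 0 0.08; 0.2 0 0 0 0 0.1; 0.2 0 0 0 0 0.1; 0.2 0 0 0 0 0.1; 0 0 0 0 0 0'
python3 - <<'E'
from h import *
say(); p,r=pose();m=r.as_matrix();print('lid yaw',np.degrees(np.arctan2(m[1,0],m[0,0]))-90)
E
```

```text
time: 25.72
eef_pos: [0.5372, -0.0725, 0.1396]
tcp_rot: [0.802, 0.597, 0.0, 0.001]
contact_force: [-0.2, -1.4, 3.4]
opening: 0.218
t 25.725 p [537.2 -72.5 139.6] q [-3.210e-01  8.900e-02  1.982e+00 -1.000e-03  1.068e+00 -1.599e+00] F [-0.2 -1.4  3.4] T [-0.1   0.12 -0.04] op 0.218
R [[0.288, 0.958, 0.002], [0.958, -0.288, -0.002], [-0.001, 0.003, -1.0]]
lid yaw -16.73046406326371
```

```bash
python3 -m crank '0.2 0 0 0 0 0.1; 0.2 0 0 0 0 0.1; 0.2 0 0 0 0 0.1; 0.2 0 0 0 0 0.08; 0 0 0 0 0 0'
python3 - <<'E'
from h import *
say(); p,r=pose();m=r.as_matrix();print('lid yaw',np.degrees(np.arctan2(m[1,0],m[0,0]))-90)
snap('wrist','w16');snap('scene','s16')
im=snap('side','d16')[:,:,::-1]
cv2.imwrite('pics/d16a.png',cv2.resize(im[150:260,280:390],None,fx=5,fy=5,interpolation=cv2.INTER_CUBIC))
E
```

```text
time: 26.35
eef_pos: [0.5373, -0.0721, 0.1396]
tcp_rot: [0.9, 0.435, 0.0, 0.001]
contact_force: [-2.4, -2.5, 5.3]
opening: 0.219
t 26.35 p [537.3 -72.1 139.6] q [-0.32   0.09   1.981 -0.002  1.069 -1.219] F [-2.4 -2.5  5.3] T [-0.47  0.35  0.08] op 0.219
R [[0.621, 0.783, 0.001], [0.783, -0.621, -0.002], [-0.001, 0.002, -1.0]]
lid yaw -38.42174558171579
```

View pics/w16_raw.png

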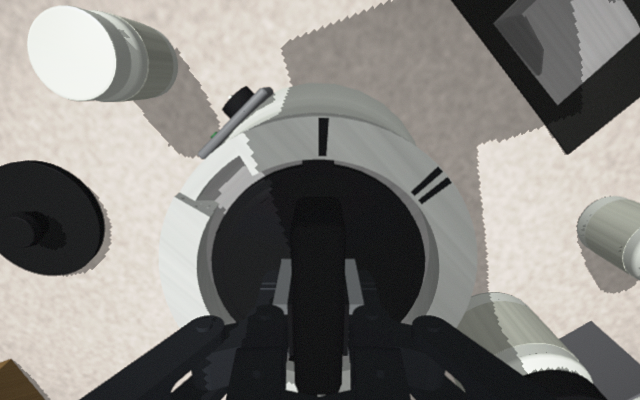

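View pics/d16a.png

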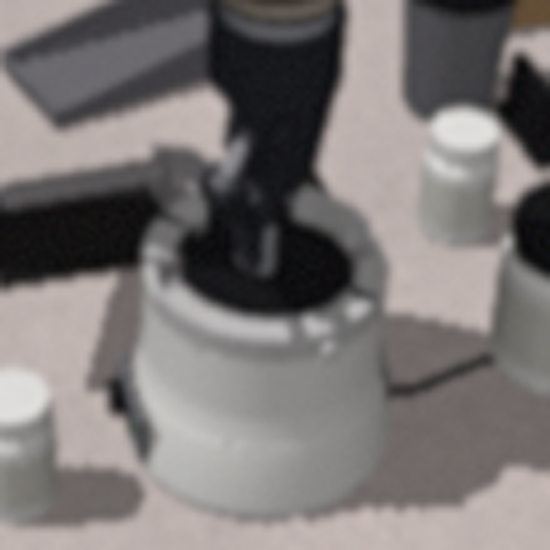

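```bash
python3 -m crank '0 0 0 0 0 0.033; 0 0 0 0 0 0; 0 0 0 0 0 0'
python3 - <<'E'
from h import *
say(); p,r=pose();m=r.as_matrix();print('lid yaw',np.degrees(np.arctan2(m[1,0],m[0,0]))-90)
im=snap('wrist','w17')[:,:,::-1]
cv2.imwrite('pics/w17a.png',cv2.resize(im[90:330,190:460],None,fx=2.4,fy=2.4,interpolation=cv2.INTER_CUBIC))
# predicted px of ridge if lid axis at mill centre, current pose
C=cam('wrist');M=np.array([.5384,-.0732]);
for an in (135,):
    b=np.radians(4.7+an);print('ridge pred',proj(C,[[M[0]+q*np.cos(b),M[1]+q*np.sin(b),.139] for q in (.058,.072)]).round(1).tolist())
E
```

```text
time: 26.88
eef_pos: [0.5372, -0.072, 0.1395]
tcp_rot: [0.907, 0.42, 0.0, 0.001]
contact_force: [-1.7, -3.0, 4.5]
opening: 0.216
t 26.875 p [537.2 -72.  139.5] q [-0.32   0.09   1.981 -0.002  1.069 -1.186] F [-1.7 -3.   4.5] T [-0.42  0.38  0.2 ] op 0.216
R [[0.647, 0.763, 0.001], [0.763, -0.647, -0.002], [-0.001, 0.002, -1.0]]
lid yaw -40.302079106468256
ridge pred [[318.3, 151.1], [318.3, 115.2]]
```

View pics/w17a.png

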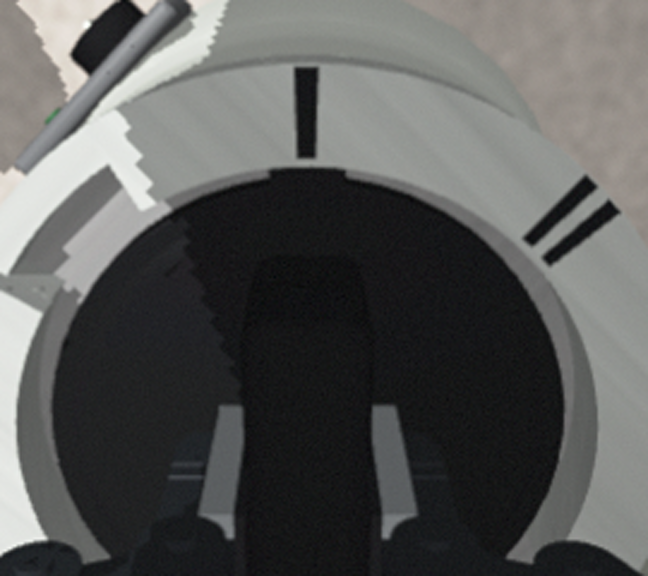

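```bash
python3 -m crank '0 0 0 0 0 0; 0 0 0 0 0 0; 0 0 0 0 0 0; 0 0 0 0 0 0'
python3 - <<'E'
from h import *
say(); p,r=pose();m=r.as_matrix();print('lid yaw',np.degrees(np.arctan2(m[1,0],m[0,0]))-90)
snap('scene','s18');snap('side','d18')
a=cv2.imread('pics/s18_raw.png');b=cv2.imread('pics/d18_raw.png')
cv2.imwrite('pics/f18.png',cv2.resize(np.vstack([a[60:],b[60:]]),None,fx=.88,fy=.88))
E
```

```text
time: 27.42
eef_pos: [0.5373, -0.072, 0.1396]
tcp_rot: [0.907, 0.42, 0.0, 0.001]
contact_force: [-2.5, -4.2, 5.5]
opening: 0.21
t 27.425 p [537.3 -72.  139.6] q [-0.32   0.09   1.981 -0.002  1.069 -1.186] F [-2.5 -4.2  5.5] T [-0.35  0.34  0.18] op 0.21
R [[0.647, 0.763, 0.001], [0.763, -0.647, -0.002], [-0.001, 0.002, -1.0]]
lid yaw -40.30467616542451
```

View pics/f18.png

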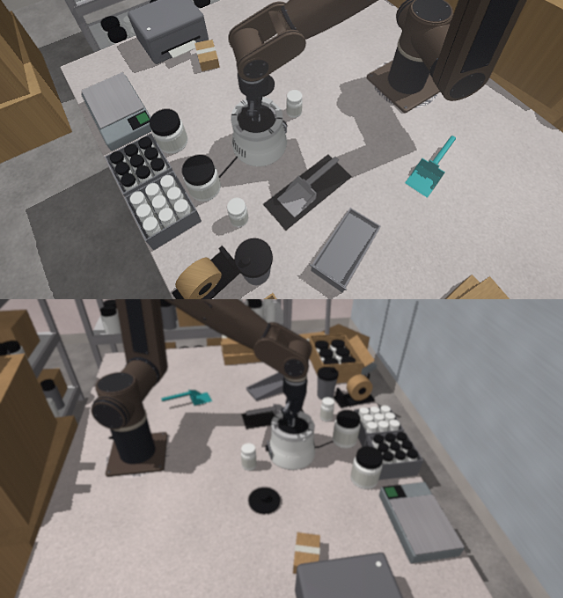

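The pictures show the bin empty, the scoop flat on the mat, the bystanders in place, and the lid seated and held steady. I'm handing the job in.

```bash
python3 - <<'E'
from plant import ctrl
print(ctrl.sign_off())
E
```

```text
the job is handed in; nothing more can be done
None
```

The job is done and handed in at about 27.5 s of the 72 s allowed. No verdict came back.

- **Bites:** I gripped the steel scoop by its handle and poured all four bites into the mill's bowl. The wrist picture shows four in the bowl, and the bin is empty.
- **Scoop:** It is back flat on its mat, released.
- **Lid:** The two-eared lid went down through the notches and seated at the expected height. I turned it 45° clockwise, to −40.3° with the mill at 4.7°. The grip bar points straight at the single ridge, with the ear under the claw.
- **Hold:** The arm is still gripping the lid against its spring. Spring torque reads 0.18–0.20 N m against the 0.2 expected at the ridge, with about 5 N of downward push. The angle was steady over the last half second, and I stayed well short of the lock pin at 66°.
- **Other things:** By eye in the last pictures, nothing else had shifted, and the turquoise scoop was left alone.
- **Disagreements:** The scene camera read about 2–3 mm off the wrist camera. I used the wrist measurements for the lid and mill. No check failed.

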